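# Make up the pump service kit, manifold ports up

## Task

Make up the pump service kit in the shallow dark-rimmed tray on the left. Roll every hexagonal manifold block over on the dark mat, face by face and without lifting it clear of the mat, until its brass-ringed port faces straight up, and only then lift it across into the tray, where it must lie flat, port still up. The tray must also end up with exactly one roller, one O-ring tin and one binder clip lying inside it: one of these is already there, so skip its twin, and leave the spare of each kind outside the tray.

Things in the scene. Friction and masses are not known exactly. Their poses are not given: they have to be found in the camera images.
- tray: fixed shallow tray on the pale sheet at the left: a dark steel rim 140 mm (own x, away from the robot) by 270 mm (own y), 8 mm high, 4 mm thick, wire handles at its short ends; its floor is the pale sheet itself, 6 mm above the dark mat (mat top: height 0); origin: centre of the floor. One small part already lies in it near its right (-y) end
- block_1_centre (a point): centre of a plain aluminium hexagonal prism, 56 mm long, 40 mm across flats (46 over edges, faces 23 wide), 0.2 kg, lying on a long face on the dark mat; may be absent. x axis: along its length. z axis: out of the middle of the one long face with the port (brass ring 17 mm across, dark bore, a screw dot each side); the other five are plain. End faces flat and parallel: it can be pinched end to end.
- block_2_centre (a point): centre of a plain aluminium hexagonal prism, 56 mm long, 40 mm across flats (46 over edges, faces 23 wide), 0.2 kg, lying on a long face on the dark mat; may be absent. x axis: along its length. z axis: out of the middle of the one long face with the port (brass ring 17 mm across, dark bore, a screw dot each side); the other five are plain. End faces flat and parallel: it can be pinched end to end.
- block_3_centre (a point): centre of a plain aluminium hexagonal prism, 56 mm long, 40 mm across flats (46 over edges, faces 23 wide), 0.2 kg, lying on a long face on the dark mat; may be absent. x axis: along its length. z axis: out of the middle of the one long face with the port (brass ring 17 mm across, dark bore, a screw dot each side); the other five are plain. End faces flat and parallel: it can be pinched end to end.
- roller_a_centre (a point): spare pump roller, plain grey cylinder 22 mm in diameter and 34 mm long with a 4 mm radius spindle showing at each end (46 mm overall), lying on its side, 30 g; the point is its centre, 11 mm above what it lies on; its own y axis runs along it; one of two alike (roller_a and roller_b); starts on the dark mat
- roller_b_centre (a point): spare pump roller, plain grey cylinder 22 mm in diameter and 34 mm long with a 4 mm radius spindle showing at each end (46 mm overall), lying on its side, 30 g; the point is its centre, 11 mm above what it lies on; its own y axis runs along it; one of two alike (roller_a and roller_b); starts either in the tray or on the pale sheet left of it
- tin_a_centre (a point): round white O-ring tin 52 mm in diameter, 25 mm high, lying flat, 50 g; the point is its centre, 12.5 mm above what it stands on; one of two alike (tin_a and tin_b); starts on the dark mat
- tin_b_centre (a point): round white O-ring tin 52 mm in diameter, 25 mm high, lying flat, 50 g; the point is its centre, 12.5 mm above what it stands on; one of two alike (tin_a and tin_b); starts either in the tray or on the pale sheet left of it
- clip_a_centre (a point): black binder clip, a wedge body 32 mm (own x) by 18 mm (own y) and 15 mm high with a flat wire loop above it, 12 g; the point is the body's centre, 7.5 mm above what it lies on; grip it across the 32 mm; one of two alike (clip_a and clip_b); starts on the dark mat
- clip_b_centre (a point): black binder clip, a wedge body 32 mm (own x) by 18 mm (own y) and 15 mm high with a flat wire loop above it, 12 g; the point is the body's centre, 7.5 mm above what it lies on; grip it across the 32 mm; one of two alike (clip_a and clip_b); starts either in the tray or on the pale sheet left of it
- hose_bend (a point): a point on the stiff pale hose in front of the green pump, to keep clear of: fixed, it rises from here to x 0.63, y -0.11, height 0.53 and on up, and droops to height 0.09 at x 0.56, y -0.02. Also fixed: the pump box from x 0.64 back (y -0.20 to 0.15) and the glass vessel on its plinth from x 0.51 back (y 0.17 to 0.47); the control tower from x 0.33, y 0.60
Mind the look-alikes: they are no part of the job. What is shaped like the part that bears block_3_centre but turquoise is not meant. Leave any turquoise look-alike of the part that bears block_1_centre alone.

How it is judged (in metres and radians):
At the end, for the whole second after the job is handed in: Every block present lies in the tray (centre within 56 x 123 mm of its middle, under 25 mm above the floor), port within 0.12 rad of straight up; exactly one roller, one tin, one clip lies in the tray (centre under 22 mm above its floor), the other of each outside; all at rest (x of block_1_centre in the frame of tray between -0.056 and 0.056 m and y of block_1_centre in the frame of tray between -0.123 and 0.123 m and angle between each of block_1_centre, block_2_centre, block_3_centre's own z axis and vertical below 0.12 rad and z of each of block_1_centre, block_2_centre, block_3_centre in the frame of tray below 0.025 m and linear speed of each of block_1, block_2, block_3 below 0.03 m/s and x of block_2_centre in the frame of tray between -0.056 and 0.056 m and y of block_2_centre in the frame of tray between -0.123 and 0.123 m and x of block_3_centre in the frame of tray between -0.056 and 0.056 m and y of block_3_centre in the frame of tray between -0.123 and 0.123 m and (((x of roller_a_centre in the frame of tray between -0.068 and 0.068 m and y of roller_a_centre in the frame of tray between -0.133 and 0.133 m and z of roller_a_centre in the frame of tray below 0.022 m) and not (x of roller_b_centre in the frame of tray between -0.07 and 0.07 m and y of roller_b_centre in the frame of tray between -0.135 and 0.135 m) and linear speed of roller_a below 0.03 m/s) or ((x of roller_b_centre in the frame of tray between -0.068 and 0.068 m and y of roller_b_centre in the frame of tray between -0.133 and 0.133 m and z of roller_b_centre in the frame of tray below 0.022 m) and not (x of roller_a_centre in the frame of tray between -0.07 and 0.07 m and y of roller_a_centre in the frame of tray between -0.135 and 0.135 m) and linear speed of roller_b below 0.03 m/s)) and (((x of tin_a_centre in the frame of tray between -0.068 and 0.068 m and y of tin_a_centre in the frame of tray between -0.133 and 0.133 m and z of tin_a_centre in the frame of tray below 0.022 m) and not (x of tin_b_centre in the frame of tray between -0.07 and 0.07 m and y of tin_b_centre in the frame of tray between -0.135 and 0.135 m) and linear speed of tin_a below 0.03 m/s) or ((x of tin_b_centre in the frame of tray between -0.068 and 0.068 m and y of tin_b_centre in the frame of tray between -0.133 and 0.133 m and z of tin_b_centre in the frame of tray below 0.022 m) and not (x of tin_a_centre in the frame of tray between -0.07 and 0.07 m and y of tin_a_centre in the frame of tray between -0.135 and 0.135 m) and linear speed of tin_b below 0.03 m/s)) and (((x of clip_a_centre in the frame of tray between -0.068 and 0.068 m and y of clip_a_centre in the frame of tray between -0.133 and 0.133 m and z of clip_a_centre in the frame of tray below 0.022 m) and not (x of clip_b_centre in the frame of tray between -0.07 and 0.07 m and y of clip_b_centre in the frame of tray between -0.135 and 0.135 m) and linear speed of clip_a below 0.03 m/s) or ((x of clip_b_centre in the frame of tray between -0.068 and 0.068 m and y of clip_b_centre in the frame of tray between -0.133 and 0.133 m and z of clip_b_centre in the frame of tray below 0.022 m) and not (x of clip_a_centre in the frame of tray between -0.07 and 0.07 m and y of clip_a_centre in the frame of tray between -0.135 and 0.135 m) and linear speed of clip_b below 0.03 m/s))); the robot touches nothing.
It fails at once if a block (block_1) is lifted clear of the mat (centre above 50 mm) while its port is not upward (height (world z) of block_1_centre above 0.05 m and angle between block_1_centre's own z axis and vertical above 0.35 rad).
It fails at once if a block (block_2) is lifted clear of the mat (centre above 50 mm) while its port is not upward (height (world z) of block_2_centre above 0.05 m and angle between block_2_centre's own z axis and vertical above 0.35 rad).
It fails at once if a block (block_3) is lifted clear of the mat (centre above 50 mm) while its port is not upward (height (world z) of block_3_centre above 0.05 m and angle between block_3_centre's own z axis and vertical above 0.35 rad).
Of block_1, block_2, block_3 only 2 to 3 are there at a start; the rules pass over those that are not, and their reading is None.
At some moment in a run one of tin_a, clip_a may be knocked a few centimetres aside while the robot is not near it.
It also fails if it takes over 210 s, if anything falls off the work surface, if the arm or the gripper's body presses on something with over 40 N, if the wrist force passes 120 N, or if a joint passes its speed limit or range.

## Robot

A 6-joint arm with a two-finger parallel gripper is mounted at the origin on a cart in front of the work surface, level with it; the furniture and walls round the work are solid. World frame = base frame: x ahead of the robot, y to its left, z up, the work surface at z = 0. Lengths are in m, angles in degrees, forces in N, time in s.
With the tool pointing down it reaches from about 0.4 to 0.825 m from the base axis. Payload 7 kg.
Tool frame: the origin (TCP) lies on the centre line of the jaws, within the pads' length; the fingertips stand 14 mm ahead of it and the grasp point (between the pads) lies 5 mm behind it; z points along the fingers, y is the line along which they close (so a half turn about z gives the same grasp; the last joint's range is limited). The gripper opens to 88 mm and grips with 3 to 60 N. Pads are 19 mm wide; open, the fingers measure 130 mm over their backs; the gripper's body (78 mm by 193 mm) begins 47 mm behind the grasp point.
Start: joints at [84.689, 20.546, 0.682, 0, -70.136, -16.507], TCP at [0.251, 0.627, 0.241] pointing down, gripper open.
Joint ranges: [-176.03, 176.03], [-82.01, 121.73], [-58.28, 71.71], [-173.87, 95.51], [-174.79, -0.11], [-173.66, 173.66]. Speed limits (degrees/s): [136.94, 136.94, 172.46, 180, 180, 180].

## Interface

Orientations are given as [roll, pitch, yaw] about the fixed x, y, z axes, in that order (R = Rz(yaw) Ry(pitch) Rx(roll)).
In Python, from plant import r gives the robot as it stands.
- The arm moves only by the tool send_rows, never from a script. Its argument "steps" is a list of rows, each an object with "dp": the shift along the tool's x, y, z in mm, a list of three; "roll": the turn about the tool's z in rad; "jaw": the opening in per cent of the stroke, from 0 (shut) to 100 (fully open). In form: [{"dp": [tx, ty, tz], "roll": roll, "jaw": jaw}, ...]. A call has 1 to 5 rows; each row is the pose to reach, as a shift and turn from the pose commanded when the call began, along the tool's axes at that moment; what a row does not reach only later rows make up. A row lasts 1/8 s, in which the tool goes at most 62.5 mm and 10.7 degrees, less where a joint would pass 70% of its speed; a pose out of reach is approached as far as the arm can. A call with a gripper value outside its range is refused whole. The fingers move at their own pace and stop on an object; "newtons" is the grip in N (left out, the last holds). Time passes only in rows, so rows that repeat a pose let the fingers close. It gives the time, the measured TCP pose, the force, the opening and the grip force at its end, in the units of the state.
- r.get_state(): the state, without advancing time (a new reading comes with each control period).
- r.capture(name): name is "scene" or "top" or "wrist"; returns a dict with "image" (400x640x3 uint8, blue, green, red), "K" (3x3 intrinsics, pixels), "rvec" (rotation vector, rad) and "tvec" (3), from world to camera coordinates, as OpenCV has them. Camera axes: x right, y down, z forward; pixel columns grow to the right and rows downward; lengths in m; the calibration is good to about 2 mm. A picture is of the moment at which its call begins. There is no depth.
- r.close_job(): hands the job in; it is judged then, once.
The state is a dict: "time_s": time; "joints": joint angles; "qd": joint speeds; "joint_torque": joint torques, N m; "tcp_pos": TCP position; "eef_rot": TCP orientation; "contact_force": force on the tool from outside, world axes, zero at the start; "moment": the same for the moment, N m; "gripper_width": finger opening in m; "gripper_force": force on a finger pad.
Only numpy, scipy, OpenCV 4.12 (cv2) and the standard library are available. Lean on these libraries where they do the work, as an engineer would, in place of code of your own. Each camera call takes 0.05 s, during which the arm holds its last target. There are 200 camera calls.

## Working session

There is one attempt and no reset: what is moved stays moved. The work goes in short steps, Python scripts to look and compute and a tool call to move; the robot and the scene stay as the last step left them, time stands still between calls to the robot, and variables do not carry over. Pictures are saved under pics/ and viewed, at most 14 in all, crops included, and the job is handed in when it is done.

Besides the shell and the picture viewer there is one more tool, called as name([rows], argument=value, ...), one row to a line, values as JSON. send_rows: Moves the arm, as the interface text tells. Its arguments: {"type":"object","properties":{"steps":{"type":"array","items":{"type":"object","properties":{"dp":{"type":"array","items":{"type":"number"}},"roll":{"type":"number"},"jaw":{"type":"number"}}}},"newtons":{"type":"number"}},"required":["steps"]}

```bash
ls; mkdir -p pics; cat > h.py <<'E'
import sys; sys.path.insert(0,'.')
import numpy as np, cv2
from plant import r
def cap(n,f=None):
    d=r.capture(n)
    if f: cv2.imwrite('pics/'+f,d['image'])
    np.savez('last_'+n,**d); return d
def load(n): return dict(np.load('last_'+n+'.npz'))
def ray(d,uv,z):
    R=cv2.Rodrigues(np.array(d['rvec'],float))[0]; t=np.array(d['tvec'],float).reshape(3)
    uv=np.array(uv,float).reshape(-1,2)
    v=np.c_[uv,np.ones(len(uv))]@np.linalg.inv(d['K']).T@R
    c=-R.T@t
    return c+v*((z-c[2])/v[:,2])[:,None]
def proj(d,P):
    return cv2.projectPoints(np.array(P,float).reshape(-1,3),np.array(d['rvec'],float),np.array(d['tvec'],float),d['K'],None)[0].reshape(-1,2)
E
python3 - <<'E'
from h import *
for n in('scene','top','wrist'): 
    d=cap(n,n+'0.png'); R=cv2.Rodrigues(d['rvec'])[0]; print(n,(-R.T@d['tvec'].reshape(3)).round(3),R.round(2).tolist(),d['K'][0,0])
s=r.get_state(); print(s)
E
```

```text
pics
scene [-0.205 -0.581  1.015] [[0.55, -0.84, 0.02], [-0.61, -0.41, -0.68], [0.57, 0.36, -0.74]] 371.7311215280057
top [ 0.318 -0.162  1.562] [[-0.01, -1.0, -0.01], [-0.99, 0.01, -0.11], [0.11, 0.0, -0.99]] 367.42885159777535
wrist [0.32  0.597 0.384] [[-0.37, -0.93, 0.0], [-0.89, 0.36, 0.28], [-0.26, 0.1, -0.96]] 291.511914698371
{'time_s': 0.15, 'joints': array([ 8.46899727e+01,  2.05839645e+01,  6.45365378e-01, -1.24026915e-02,
       -7.01366398e+01, -1.65051323e+01]), 'qd': array([-0.04050009, -0.18205697,  0.23343645,  0.08928185, -0.06191868,
        0.02161966]), 'joint_torque': array([-1.45829454e-04, -5.83276749e+01,  2.93289006e+01,  7.00130984e+00,
        8.75593600e-03, -1.07316887e-04]), 'tcp_pos': array([0.25076381, 0.62631019, 0.23981933]), 'eef_rot': array([ 1.79924548e+02, -1.01967667e-02, -2.18193747e+01]), 'contact_force': array([-0.41603624, -0.14611271, -0.42068715]), 'moment': array([-0.02636863,  0.02302228, -0.0162895 ]), 'gripper_force': 0.0, 'gripper_width': 0.08782754746229114}
```

View pics/top0.png

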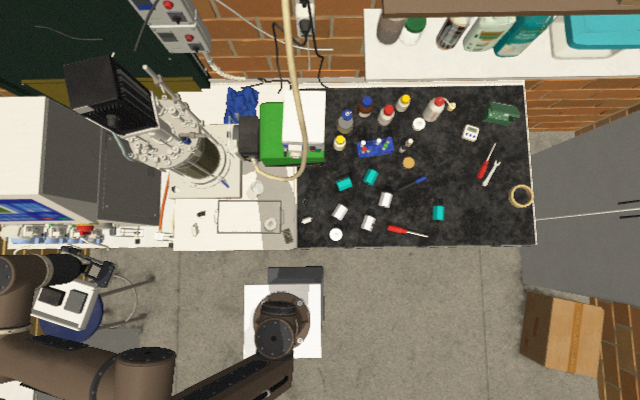

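View pics/scene0.png

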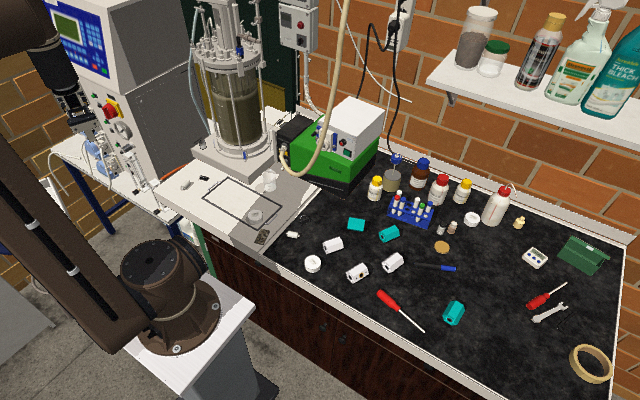

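The scene shows three silver blocks: scene (333,245), (357,272), (393,262); top (340,212), (369,223), (386,200). The turquoise look-alikes are at top (344,184), (370,177), (438,213). There is a white tin at top (336,234) and a tin or roller near (270,224). I'll check this in enlarged crops.

```bash
python3 - <<'E'
from h import *
a=load('top')['image'][170:250,175:315]; b=load('scene')['image'][170:300,150:420]
cv2.imwrite('pics/c1.png',cv2.resize(a,None,fx=5.6,fy=5.6,interpolation=cv2.INTER_CUBIC))
cv2.imwrite('pics/c2.png',cv2.resize(b,None,fx=2.95,fy=2.95,interpolation=cv2.INTER_CUBIC))
E
```

```text
(no output)
```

View pics/c1.png

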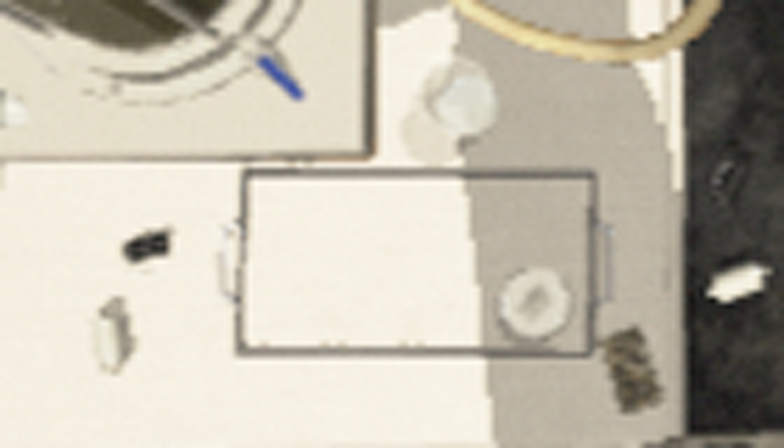

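View pics/c2.png

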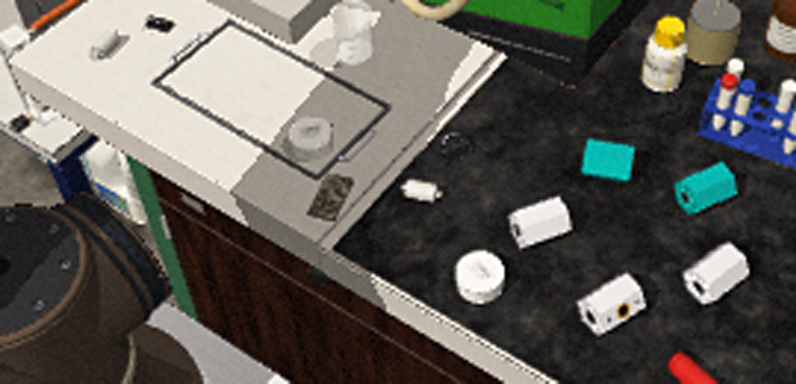

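Tin_b (c1 (535,303)) is already in the tray. Clip_b (c1 (148,245)) and roller_b (c1 (112,338)) lie left of it. Roller_a is at c1 (738,283) and clip_a is the faint loop at c1 (727,180). One block's port shows on a side face at c2 (622,310). Next I'll get positions.

```bash
python3 - <<'E'
from h import *
d=load('top'); f=lambda u,v:(175+u/5.6-.4,170+v/5.6-.4)
for n,p,z in [('tin_b',f(535,303),.031),('clip_b',f(148,245),.014),('clip_a',f(727,180),.01),('roller_a',f(738,283),.011),('roller_b',f(114,336),.017),('tinA',(336,234),.025),
 ('TL',f(245,174),.014),('TR',f(595,174),.014),('BR',f(592,352),.014),('BL',f(240,352),.014)]: print(n,ray(d,p,z)[0].round(3))
im=d['image']; m=((im.min(2)>120)*255).astype(np.uint8); m[:, :300]=0; m[:190]=0; m[245:]=0; m[:,460:]=0
for c in cv2.findContours(m,cv2.RETR_EXTERNAL,cv2.CHAIN_APPROX_NONE)[0]:
    if cv2.contourArea(c)>20:
        b=cv2.minAreaRect(c); print(np.round(b[0]),np.round(b[1]),round(b[2]),ray(d,b[0],.02)[0].round(3))
        x,y,w,h=cv2.boundingRect(c)
E
```

```text
tin_b [0.399 0.044 0.031]
clip_b [0.448 0.339 0.014]
clip_a [ 0.492 -0.099  0.01 ]
roller_a [ 0.413 -0.106  0.011]
roller_b [0.38  0.363 0.017]
tinA [ 0.353 -0.229  0.025]
TL [0.501 0.267 0.014]
TR [0.497 0.001 0.014]
BR [0.363 0.004 0.014]
BL [0.367 0.269 0.014]
[336. 234.] [12. 12.] 45 [ 0.353 -0.228  0.02 ]
[306. 220.] [ 5. 11.] 72 [ 0.412 -0.105  0.02 ]
[368. 223.] [11. 14.] 21 [ 0.399 -0.365  0.02 ]
[340. 212.] [11. 14.] 34 [ 0.447 -0.247  0.02 ]
[385. 199.] [11. 15.] 15 [ 0.496 -0.44   0.02 ]
```

send_rows([
  {"dp": [48,45,0],"roll": -0.08,"jaw": 100},
  {"dp": [96,90,0],"roll": -0.16,"jaw": 100},
  {"dp": [144,135,0],"roll": -0.24,"jaw": 100},
  {"dp": [192,180,0],"roll": -0.32,"jaw": 100},
  {"dp": [240,224,0],"roll": -0.381,"jaw": 100},
])

```text
time_s: 0.78
tcp_pos: [0.384, 0.3418, 0.2406]
eef_rot: [-180.0, -0.0, 0.2]
contact_force: [1.6, 0.1, 0.9]
gripper_width: 0.0876
gripper_force: 0.0
```

send_rows([
  {"dp": [6,60,0],"roll": 0,"jaw": 100},
  {"dp": [12,120,0],"roll": 0,"jaw": 100},
  {"dp": [18,180,0],"roll": 0,"jaw": 100},
  {"dp": [24,240,0],"roll": 0,"jaw": 100},
  {"dp": [30,300,0],"roll": 0,"jaw": 100},
])

```text
time_s: 1.4
tcp_pos: [0.4133, 0.0419, 0.2408]
eef_rot: [-180.0, -0.0, 0.1]
contact_force: [1.0, -0.2, 0.9]
gripper_width: 0.0876
gripper_force: 0.0
```

send_rows([
  {"dp": [0,60,0],"roll": 0,"jaw": 100},
  {"dp": [0,120,0],"roll": 0,"jaw": 100},
  {"dp": [0,180,0],"roll": 0,"jaw": 100},
  {"dp": [0,240,0],"roll": 0,"jaw": 100},
  {"dp": [0,300,0],"roll": 0,"jaw": 100},
])

```text
time_s: 2.02
tcp_pos: [0.4134, -0.2583, 0.2407]
eef_rot: [180.0, -0.0, 0.0]
contact_force: [1.3, 0.9, 1.4]
gripper_width: 0.0872
gripper_force: 0.0
```

```bash
python3 - <<'E'
from h import *
d=cap('wrist','w1.png'); im=d['image']
m=((im.min(2)>110)*255).astype(np.uint8)
m[~(np.ptp(im,axis=2)<60)]=0
for c in cv2.findContours(m,cv2.RETR_EXTERNAL,cv2.CHAIN_APPROX_NONE)[0]:
    a=cv2.contourArea(c)
    if 300<a<9000:
        b=cv2.minAreaRect(c); print(np.round(b[0]),np.round(b[1]),round(b[2]),a,ray(d,b[0],.02)[0].round(3))
E
```

```text
[353. 306.] [ 34. 150.] 90 3377.0 [ 0.219 -0.303  0.02 ]
[342. 255.] [ 10. 109.] 90 897.0 [ 0.301 -0.285  0.02 ]
[ 74. 230.] [ 43. 148.] 90 3212.0 [0.337 0.076 0.02 ]
[303. 220.] [42. 42.] 45 1422.0 [ 0.352 -0.233  0.02 ]
[209. 173.] [17. 39.] 70 513.5 [ 0.416 -0.114  0.02 ]
[408. 187.] [38. 50.] 27 1698.0 [ 0.398 -0.369  0.02 ]
[316. 150.] [40. 52.] 34 1902.0 [ 0.445 -0.25   0.02 ]
[480. 105.] [42. 61.] 23 2236.0 [ 0.498 -0.447  0.02 ]
```

View pics/w1.png

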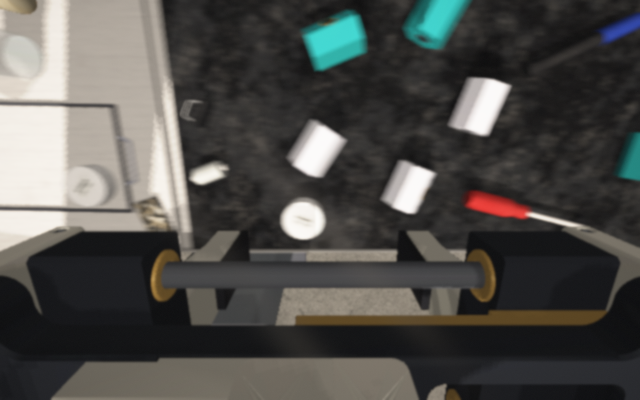

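The wrist view shows the blocks at (316,150), (408,187) and (480,105), the roller at (209,173), the tin at (303,220) and clip_a at (193,110). I'll take a close crop of the blocks.

```bash
python3 - <<'E'
from h import *
im=load('wrist')['image'][60:230,270:530]
cv2.imwrite('pics/c3.png',cv2.resize(im,None,fx=3,fy=3,interpolation=cv2.INTER_CUBIC))
E
```

```text
(no output)
```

View pics/c3.png

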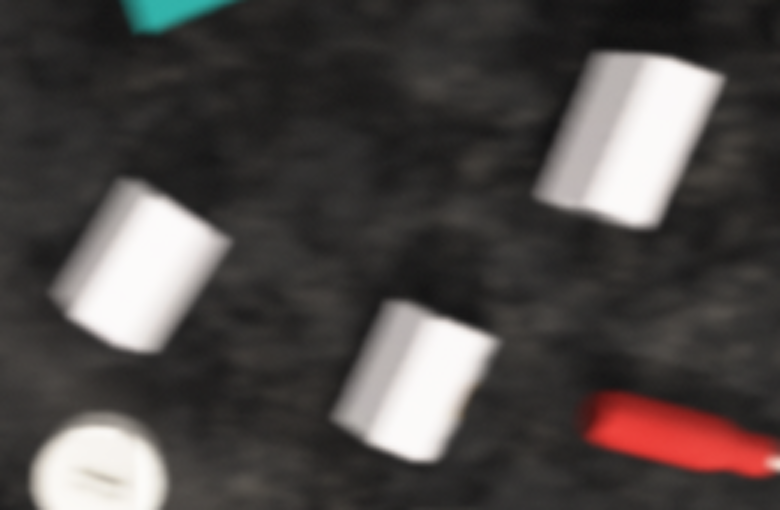

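send_rows([
  {"dp": [-3,22,4],"roll": 0.18,"jaw": 0},
  {"dp": [-6,44,8],"roll": 0.36,"jaw": 0},
  {"dp": [-9,66,12],"roll": 0.54,"jaw": 0},
  {"dp": [-12,88,16],"roll": 0.72,"jaw": 0},
  {"dp": [-15,111,20],"roll": 0.9,"jaw": 0},
])

```text
time_s: 2.7
tcp_pos: [0.3985, -0.3678, 0.2202]
eef_rot: [180.0, 0.0, -51.9]
contact_force: [-0.1, 0.1, -0.5]
gripper_width: 0.0432
gripper_force: 0.0
```

send_rows([
  {"dp": [0,0,0],"roll": 0.18,"jaw": 0},
  {"dp": [0,0,0],"roll": 0.36,"jaw": 0},
  {"dp": [0,0,0],"roll": 0.54,"jaw": 0},
  {"dp": [0,0,0],"roll": 0.72,"jaw": 0},
  {"dp": [0,0,0],"roll": 0.9,"jaw": 0},
])

```text
time_s: 3.32
tcp_pos: [0.3986, -0.3671, 0.2203]
eef_rot: [180.0, 0.0, -103.5]
contact_force: [-0.2, 0.1, -0.8]
gripper_width: 0.0006
gripper_force: 0.0
```

send_rows([
  {"dp": [0,0,0],"roll": 0.18,"jaw": 0},
  {"dp": [0,0,0],"roll": 0.22,"jaw": 0},
  {"dp": [0,0,0],"roll": 0.22,"jaw": 0},
])

```text
time_s: 3.7
tcp_pos: [0.3987, -0.3672, 0.2204]
eef_rot: [180.0, 0.0, -115.7]
contact_force: [-0.3, 0.4, -0.1]
gripper_width: 0.0003
gripper_force: 0.0
```

```bash
cat >> h.py <<'E'
def to(p,z=None,yaw=None):
    "dp(mm), roll(rad) to reach world point p, height z, yaw deg from measured pose"
    s=r.get_state(); t=s['tcp_pos']; y=np.radians(s['eef_rot'][2])
    z=t[2] if z is None else z
    dx,dy=p[0]-t[0],p[1]-t[1]
    dp=np.array([np.cos(y)*dx+np.sin(y)*dy, np.sin(y)*dx-np.cos(y)*dy, t[2]-z])*1000
    ro=0 if yaw is None else -((yaw-s['eef_rot'][2]+180)%360-180)*np.pi/180
    return dp.round(1),round(ro,3)
def blobs(d,lo=110,amin=500,amax=20000,z=.03):
    im=d['image']; m=((im.min(2)>lo)&(np.ptp(im,axis=2)<60)).astype(np.uint8)*255
    out=[]
    for c in cv2.findContours(m,cv2.RETR_EXTERNAL,cv2.CHAIN_APPROX_NONE)[0]:
        if amin<cv2.contourArea(c)<amax:
            P=ray(d,c.reshape(-1,2),z)[:,:2].astype(np.float32)*1000
            b=cv2.minAreaRect(P); out.append((np.round(b[0]),np.round(b[1]),round(b[2],1),np.round(cv2.minAreaRect(c)[0])))
    return out
E
python3 - <<'E'
from h import *
d=cap('wrist','w2.png'); print(r.get_state()['tcp_pos'],r.get_state()['eef_rot'],r.get_state()['joints'].round())
for o in blobs(d): print(*o)
E
```

```text
[ 0.39869023 -0.36716449  0.22044077] [ 1.79984681e+02  1.69221015e-03 -1.15664036e+02] [-22.   9. -18.  -0. -63.  -4.]
[295.  36.] [ 30. 208.] 64.3 [506. 391.]
[ 645. -159.] [ 78. 551.] 64.3 [234. 378.]
[ 714. -385.] [148. 238.] 83.3 [ 98. 274.]
[ 708. -523.] [43. 63.] 42.2 [ 25. 175.]
[ 466. -378.] [129. 195.] 51.1 [266. 192.]
```

View pics/w2.png

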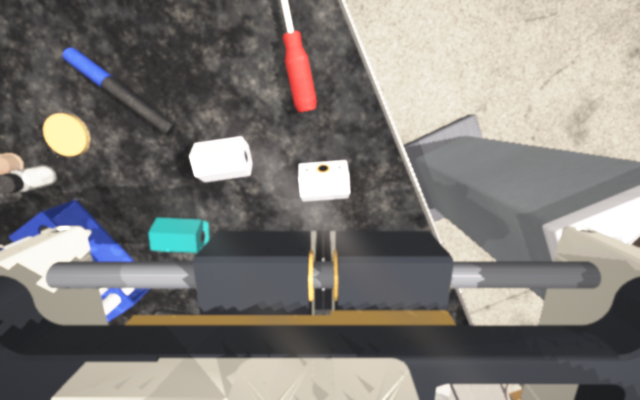

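Q's port is on the rear upper face (323,168), on the tool +x side, so it needs one push along tool −x. I'll measure Q and R tightly.

```bash
python3 - <<'E'
from h import *
d=load('wrist')
for n,(x0,y0,x1,y1) in dict(Q=(285,150,365,215),R=(180,128,262,190)).items():
    e=dict(d); im=np.zeros_like(d['image']); im[y0:y1,x0:x1]=d['image'][y0:y1,x0:x1]; e['image']=im
    for lo in(130,170,210):
        for o in blobs(e,lo,300): print(n,lo,*o)
    print(to((.374,-.418),.048,-116))
E
```

```text
Q 130 [ 402. -359.] [65. 62.] 68.7 [324. 187.]
Q 170 [ 398. -367.] [47. 61.] 68.5 [324. 180.]
Q 210 [ 398. -367.] [45. 60.] 68.7 [323. 180.]
(array([ 56.5,   0.2, 172.4]), np.float64(0.006))
R 130 [ 494. -441.] [48. 73.] 72.4 [221. 159.]
R 170 [ 494. -441.] [46. 71.] 72.5 [220. 159.]
R 210 [ 494. -441.] [45. 70.] 72.5 [220. 159.]
(array([ 56.5,   0.2, 172.4]), np.float64(0.006))
```

send_rows([
  {"dp": [57,-4,30],"roll": -0.077,"jaw": 0},
  {"dp": [57,-4,85],"roll": -0.077,"jaw": 0},
  {"dp": [57,-4,140],"roll": -0.077,"jaw": 0},
  {"dp": [57,-4,172],"roll": -0.077,"jaw": 0},
  {"dp": [57,-4,172],"roll": -0.077,"jaw": 0},
])

```text
time_s: 4.38
tcp_pos: [0.3759, -0.4194, 0.0462]
eef_rot: [179.7, 0.0, -111.3]
contact_force: [0.2, -0.3, 0.7]
gripper_width: 0.0005
gripper_force: 0.0
```

send_rows([
  {"dp": [-10,0,0],"roll": 0,"jaw": 0},
  {"dp": [-18,0,0],"roll": 0,"jaw": 0},
  {"dp": [-24,0,0],"roll": 0,"jaw": 0},
  {"dp": [-28,0,0],"roll": 0,"jaw": 0},
  {"dp": [-32,0,0],"roll": 0,"jaw": 0},
])

```text
time_s: 5.0
tcp_pos: [0.3895, -0.3903, 0.0489]
eef_rot: [-180.0, -0.0, -111.3]
contact_force: [-1.0, -0.7, 0.1]
gripper_width: 0.0003
gripper_force: 0.0
```

```bash
python3 - <<'E'
from h import *
d=cap('wrist','w3.png'); cv2.imwrite('pics/w3c.png',cv2.resize(d['image'][100:320,200:440],None,fx=2.5,fy=2.5)); print(r.get_state()['tcp_pos'],r.get_state()['contact_force'])
E
```

```text
[ 0.38952485 -0.39003777  0.04879035] [-0.09676728 -0.40487792 -0.66679694]
```

View pics/w3c.png

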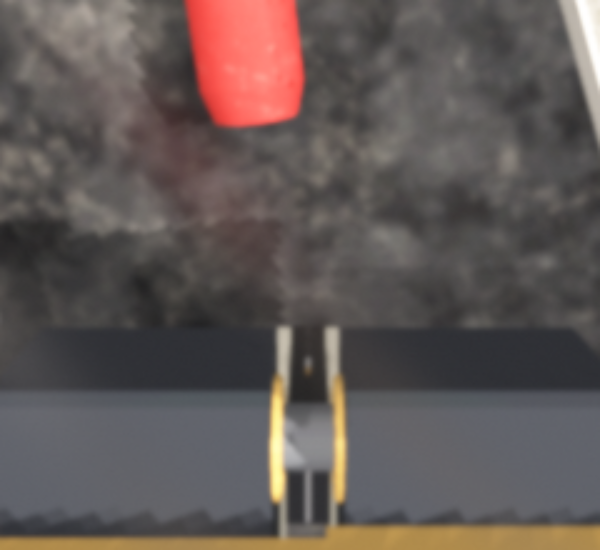

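send_rows([
  {"dp": [-3,0,0],"roll": 0,"jaw": 0},
  {"dp": [-6,0,0],"roll": 0,"jaw": 0},
  {"dp": [-9,0,0],"roll": 0,"jaw": 0},
  {"dp": [-12,0,0],"roll": 0,"jaw": 0},
  {"dp": [-15,0,0],"roll": 0,"jaw": 0},
])

```text
time_s: 5.68
tcp_pos: [0.3952, -0.377, 0.0491]
eef_rot: [-179.9, -0.0, -111.3]
contact_force: [-1.2, -4.0, 5.3]
gripper_width: 0.0003
gripper_force: 3.1
```

send_rows([
  {"dp": [-2,0,0],"roll": 0,"jaw": 0},
  {"dp": [-4,0,0],"roll": 0,"jaw": 0},
  {"dp": [-4,0,0],"roll": 0,"jaw": 0},
  {"dp": [5,0,-30],"roll": 0,"jaw": 0},
  {"dp": [5,0,-90],"roll": 0,"jaw": 0},
])

```text
time_s: 6.3
tcp_pos: [0.3907, -0.3798, 0.1364]
eef_rot: [179.6, 0.1, -111.4]
contact_force: [1.2, -1.5, 0.5]
gripper_width: 0.0006
gripper_force: 0.0
```

send_rows([
  {"dp": [0,0,-50],"roll": 0,"jaw": 50},
  {"dp": [0,0,-90],"roll": 0,"jaw": 100},
  {"dp": [0,0,-90],"roll": 0,"jaw": 100},
  {"dp": [0,0,-90],"roll": 0,"jaw": 100},
])

```text
time_s: 6.8
tcp_pos: [0.3924, -0.3803, 0.2274]
eef_rot: [179.9, 0.1, -111.3]
contact_force: [-0.1, 0.1, -0.2]
gripper_width: 0.0346
gripper_force: 0.0
```

```bash
python3 - <<'E'
from h import *
d=cap('wrist','w4.png'); cv2.imwrite('pics/w4c.png',cv2.resize(d['image'][60:280,160:420],None,fx=3,fy=2.7)); print(r.get_state()['tcp_pos'],r.get_state()['contact_force'])
for o in blobs(d,190): print(*o)
E
```

```text
[ 0.39218517 -0.3803909   0.22694847] [-0.1499152  -0.36408122 -0.89840516]
[ 449. -260.] [ 19. 159.] 68.6 [316. 278.]
[ 759. -424.] [ 72. 133.] 73.3 [ 44. 250.]
[  68. -189.] [ 52. 106.] 45.5 [605. 234.]
[ 403. -355.] [46. 60.] 68.6 [322. 201.]
[ 494. -442.] [46. 70.] 72.3 [223. 162.]
```

View pics/w4c.png

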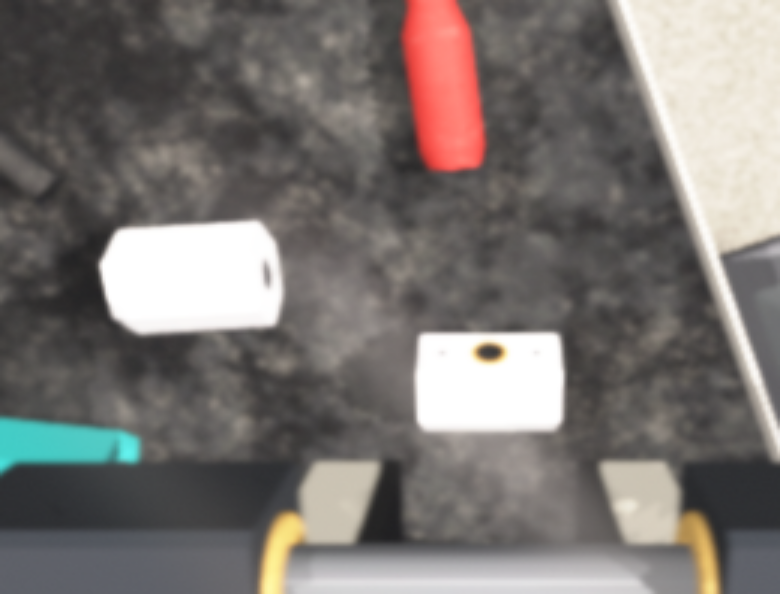

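Q slid about 12 mm instead of tipping. I'll change method: pinch only the rear edge of the end faces lightly, and carry that edge along an arc so the block pivots on its front bottom edge.

```bash
python3 - <<'E'
from h import *
print(to((.3951,-.3755),.024,-111.4))
E
```

```text
(array([ -5.6,  -0.9, 202.9]), np.float64(0.001))
```

send_rows([
  {"dp": [-6,-1,60],"roll": 0,"jaw": 100},
  {"dp": [-6,-1,120],"roll": 0,"jaw": 100},
  {"dp": [-6,-1,175],"roll": 0,"jaw": 100},
  {"dp": [-6,-1,203],"roll": 0,"jaw": 100},
  {"dp": [-6,-1,203],"roll": 0,"jaw": 100},
], newtons=3)

```text
time_s: 7.48
tcp_pos: [0.3934, -0.3747, 0.0222]
eef_rot: [179.6, 0.0, -111.3]
contact_force: [0.2, 0.0, 0.3]
gripper_width: 0.086
gripper_force: 0.0
```

send_rows([
  {"dp": [0,0,0],"roll": 0,"jaw": 50},
  {"dp": [0,0,0],"roll": 0,"jaw": 50},
  {"dp": [0,0,0],"roll": 0,"jaw": 50},
  {"dp": [0,0,0],"roll": 0,"jaw": 50},
  {"dp": [0,0,0],"roll": 0,"jaw": 50},
], newtons=4)

```text
time_s: 8.1
tcp_pos: [0.396, -0.3762, 0.0262]
eef_rot: [-180.0, -0.0, -111.3]
contact_force: [-2.3, -0.1, 5.6]
gripper_width: 0.0556
gripper_force: 4.0
```

send_rows([
  {"dp": [-3,0,-4],"roll": 0,"jaw": 50},
  {"dp": [-6,0,-8],"roll": 0,"jaw": 50},
  {"dp": [-10,0,-11],"roll": 0,"jaw": 50},
  {"dp": [-14,0,-13],"roll": 0,"jaw": 50},
  {"dp": [-14,0,-13],"roll": 0,"jaw": 50},
], newtons=4)

```text
time_s: 8.72
tcp_pos: [0.4012, -0.3627, 0.0389]
eef_rot: [-180.0, -0.0, -111.3]
contact_force: [-3.3, 0.0, 2.1]
gripper_width: 0.0558
gripper_force: 4.0
```

```bash
python3 - <<'E'
from h import *
s=r.get_state(); print(s['tcp_pos'],s['contact_force'],s['moment'])
d=cap('scene'); a=d['image']; p=proj(d,[.404,-.35,.02])[0].astype(int); print(p)
w=cap('wrist')['image'][180:300,230:410]
a=a[p[1]-30:p[1]+30,p[0]-40:p[0]+40]
cv2.imwrite('pics/x5.png',np.vstack([cv2.resize(a,(480,360),interpolation=cv2.INTER_CUBIC),cv2.resize(w,(480,240))]))
E
```

```text
[ 0.40123673 -0.36273902  0.03886298] [-3.25245588e+00  2.38506538e-03  2.10395891e+00] [-2.49988884e-01  6.02480085e-01  2.44307237e-04]
[353 269]
```

View pics/x5.png

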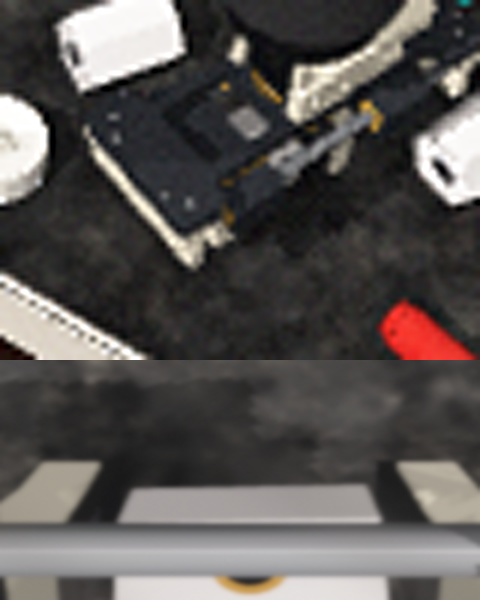

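The crop shows the formerly hidden rear-lower face and the brass ring turning up, so the block is rolling. I'll finish the arc and release.

send_rows([
  {"dp": [-4,0,-2],"roll": 0,"jaw": 50},
  {"dp": [-8,0,-3],"roll": 0,"jaw": 50},
  {"dp": [-13,0,-4],"roll": 0,"jaw": 50},
  {"dp": [-17,0,-3],"roll": 0,"jaw": 50},
  {"dp": [-19,0,-3],"roll": 0,"jaw": 50},
], newtons=4)

```text
time_s: 9.45
tcp_pos: [0.4081, -0.345, 0.0415]
eef_rot: [-180.0, -0.0, -111.3]
contact_force: [-2.3, -2.2, 1.5]
gripper_width: 0.056
gripper_force: 4.0
```

send_rows([
  {"dp": [0,0,0],"roll": 0,"jaw": 80},
  {"dp": [0,0,0],"roll": 0,"jaw": 100},
  {"dp": [0,0,0],"roll": 0,"jaw": 100},
  {"dp": [0,0,-40],"roll": 0,"jaw": 100},
  {"dp": [10,0,-100],"roll": 0,"jaw": 100},
])

```text
time_s: 10.07
tcp_pos: [0.4033, -0.3539, 0.1411]
eef_rot: [179.8, 0.0, -111.3]
contact_force: [1.8, -0.5, 0.5]
gripper_width: 0.0875
gripper_force: 0.0
```

send_rows([
  {"dp": [10,0,-50],"roll": 0,"jaw": 100},
  {"dp": [10,0,-80],"roll": 0,"jaw": 100},
  {"dp": [10,0,-80],"roll": 0,"jaw": 100},
  {"dp": [10,0,-80],"roll": 0,"jaw": 100},
])

```text
time_s: 10.58
tcp_pos: [0.4004, -0.3636, 0.221]
eef_rot: [180.0, 0.0, -111.3]
contact_force: [-0.6, -0.8, -0.6]
gripper_width: 0.0875
gripper_force: 0.0
```

```bash
cat >> h.py <<'E'
def port(d):
    "brass rings: pixels + world at z=.04"
    hsv=cv2.cvtColor(d['image'],cv2.COLOR_BGR2HSV); m=cv2.inRange(hsv,(12,90,70),(32,255,255))
    m=cv2.morphologyEx(m,cv2.MORPH_CLOSE,np.ones((5,5)))
    o=[]
    for c in cv2.findContours(m,cv2.RETR_EXTERNAL,cv2.CHAIN_APPROX_NONE)[0]:
        if cv2.contourArea(c)>8 and c[:,0,1].mean()<290:
            P=ray(d,c.reshape(-1,2),.04)[:,:2].astype(np.float32)*1000
            b=cv2.minAreaRect(P); o.append((np.round(b[0]),np.round(b[1]),np.round(c.reshape(-1,2).mean(0))))
    return o
E
python3 - <<'E'
from h import *
s=r.get_state(); print(s['tcp_pos'],s['eef_rot'][2])
d=cap('wrist','w6.png')
for o in blobs(d,190): print(*o)
for o in port(d): print('port',*o)
E
```

```text
[ 0.40039313 -0.36362025  0.22098412] -111.32931420577201
[ 452. -245.] [ 19. 398.] 68.6 [320. 278.]
[ 766. -437.] [127.  57.] 5.3 [ 40. 239.]
[  99. -164.] [76. 79.] 85.5 [606. 231.]
[ 413. -332.] [46. 60.] 68.6 [322. 208.]
[ 700. -519.] [24. 45.] 78.5 [ 27. 152.]
[ 494. -441.] [46. 70.] 72.5 [221. 148.]
port [ 257. -179.] [79. 34.] [483. 275.]
port [ 631. -325.] [79. 33.] [163. 275.]
port [ 630. -538.] [46. 49.] [ 64. 111.]
```

```bash
python3 - <<'E'
from h import *
d=load('wrist'); a=d['image'][185:235,290:355]
cv2.imwrite('pics/x6.png',cv2.resize(a,None,fx=6,fy=6))
h=cv2.cvtColor(a,cv2.COLOR_BGR2HSV); ys,xs=np.nonzero(h[...,1]>70); print(len(ys),xs.mean()+290,ys.mean()+185, h[ys,xs][:8].tolist())
dk=a.max(2)<90
E
```

```text
44 323.1818181818182 213.5681818181818 [[24, 77, 252], [24, 80, 251], [24, 76, 253], [21, 90, 244], [18, 95, 225], [17, 92, 208], [17, 94, 209], [17, 99, 223]]
```

View pics/x6.png

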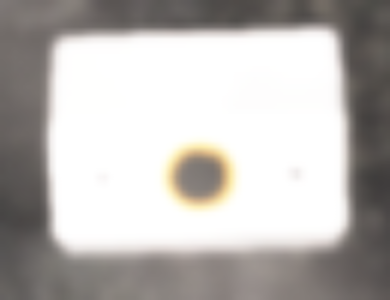

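The ring with the dark bore is centred on top of Q, so Q is port-up. Next I'll pinch it at the centre.

```bash
sed -i 's/(12,90,70),(32,255,255)/(12,60,120),(32,255,255)/' h.py; python3 - <<'E'
from h import *
d=load('wrist')
for o in port(d): print('port',*o)
c=ray(d,(323.2,213.6),.04)[0]; print(c,to(c,.028))
E
```

```text
port [ 258. -179.] [76. 32.] [483. 275.]
port [ 631. -325.] [78. 32.] [162. 275.]
port [ 414. -328.] [12. 12.] [323. 214.]
port [ 701. -537.] [25. 19.] [  7. 135.]
port [ 628. -537.] [46. 52.] [ 65. 111.]
[ 0.41385284 -0.32870823  0.04      ] (array([-37.4,  -0. , 192.5]), 0)
```

send_rows([
  {"dp": [-37,0,50],"roll": 0,"jaw": 100},
  {"dp": [-37,0,105],"roll": 0,"jaw": 100},
  {"dp": [-37,0,160],"roll": 0,"jaw": 100},
  {"dp": [-37,0,192],"roll": 0,"jaw": 100},
  {"dp": [-37,0,192],"roll": 0,"jaw": 100},
], newtons=15)

```text
time_s: 11.25
tcp_pos: [0.4116, -0.3285, 0.0264]
eef_rot: [179.6, -0.0, -111.3]
contact_force: [0.0, -0.1, 0.7]
gripper_width: 0.0876
gripper_force: 0.0
```

send_rows([
  {"dp": [0,0,0],"roll": 0,"jaw": 40},
  {"dp": [0,0,0],"roll": 0,"jaw": 40},
  {"dp": [0,0,0],"roll": 0,"jaw": 40},
  {"dp": [0,0,0],"roll": 0,"jaw": 40},
  {"dp": [0,0,0],"roll": 0,"jaw": 40},
])

```text
time_s: 11.88
tcp_pos: [0.4145, -0.3296, 0.0305]
eef_rot: [-179.9, -0.0, -111.3]
contact_force: [-1.0, 2.2, 7.0]
gripper_width: 0.056
gripper_force: 14.9
```

send_rows([
  {"dp": [0,0,-30],"roll": 0,"jaw": 40},
  {"dp": [0,0,-80],"roll": 0,"jaw": 40},
  {"dp": [0,0,-122],"roll": 0,"jaw": 40},
  {"dp": [-46,18,-122],"roll": 0,"jaw": 40},
  {"dp": [-92,37,-122],"roll": 0,"jaw": 40},
])

```text
time_s: 12.5
tcp_pos: [0.4128, -0.2294, 0.1518]
eef_rot: [-180.0, 0.0, -111.4]
contact_force: [1.3, 1.2, -3.1]
gripper_width: 0.056
gripper_force: 14.9
```

send_rows([
  {"dp": [-56,22,0],"roll": 0,"jaw": 40},
  {"dp": [-112,44,0],"roll": 0,"jaw": 40},
  {"dp": [-168,67,0],"roll": 0,"jaw": 40},
  {"dp": [-224,89,0],"roll": 0,"jaw": 40},
  {"dp": [-280,111,0],"roll": 0,"jaw": 40},
])

```text
time_s: 13.12
tcp_pos: [0.4108, 0.0728, 0.1518]
eef_rot: [-180.0, 0.0, -111.3]
contact_force: [1.8, 0.6, -2.4]
gripper_width: 0.0563
gripper_force: 14.9
```

send_rows([
  {"dp": [-50,20,0],"roll": -0.12,"jaw": 40},
  {"dp": [-100,40,0],"roll": -0.25,"jaw": 40},
  {"dp": [-153,61,0],"roll": -0.372,"jaw": 40},
  {"dp": [-153,61,0],"roll": -0.372,"jaw": 40},
  {"dp": [-153,61,0],"roll": -0.372,"jaw": 40},
])

```text
time_s: 13.75
tcp_pos: [0.4096, 0.2352, 0.151]
eef_rot: [179.9, -0.1, -90.0]
contact_force: [0.8, -1.0, -2.5]
gripper_width: 0.0557
gripper_force: 14.9
```

```bash
python3 - <<'E'
from h import *
s=r.get_state(); print(s['tcp_pos'],s['eef_rot'],s['gripper_width'],s['joints'].round())
print(to((.41,.234),.034,-90))
d=cap('wrist','w7.png')
for o in port(d): print('port',*o)
E
```

```text
[0.40957349 0.23524402 0.15103927] [ 1.79929197e+02 -5.70822257e-02 -9.00005402e+01] 0.055703950375971846 [ 54.   6. -31.  -0. -53. -54.]
(array([  1.2,  -0.4, 117. ]), np.float64(-0.0))
port [299. 316.] [ 5. 45.] [435. 278.]
port [409. 292.] [ 7. 25.] [323. 256.]
```

send_rows([
  {"dp": [1,0,50],"roll": 0,"jaw": 40},
  {"dp": [1,0,95],"roll": 0,"jaw": 40},
  {"dp": [1,0,108],"roll": 0,"jaw": 40},
  {"dp": [1,0,114],"roll": 0,"jaw": 40},
  {"dp": [1,0,115],"roll": 0,"jaw": 40},
])

```text
time_s: 14.42
tcp_pos: [0.411, 0.2351, 0.0375]
eef_rot: [-179.9, 0.1, -90.0]
contact_force: [-0.8, 0.8, -1.4]
gripper_width: 0.0562
gripper_force: 14.9
```

send_rows([
  {"dp": [0,0,0],"roll": 0,"jaw": 40},
  {"dp": [0,0,0],"roll": 0,"jaw": 75},
  {"dp": [0,0,0],"roll": 0,"jaw": 80},
  {"dp": [0,0,0],"roll": 0,"jaw": 80},
  {"dp": [0,0,-20],"roll": 0,"jaw": 80},
])

```text
time_s: 15.05
tcp_pos: [0.4096, 0.2338, 0.0558]
eef_rot: [179.9, -0.1, -90.0]
contact_force: [0.0, 0.2, -0.9]
gripper_width: 0.07
gripper_force: 0.0
```

send_rows([
  {"dp": [0,0,-50],"roll": 0,"jaw": 80},
  {"dp": [0,0,-100],"roll": 0,"jaw": 100},
  {"dp": [50,0,-150],"roll": 0,"jaw": 100},
  {"dp": [60,0,-170],"roll": 0,"jaw": 100},
  {"dp": [60,0,-170],"roll": 0,"jaw": 100},
])

```text
time_s: 15.68
tcp_pos: [0.4111, 0.1745, 0.2289]
eef_rot: [-179.8, 0.2, -90.1]
contact_force: [-0.6, -0.2, -0.7]
gripper_width: 0.0877
gripper_force: 0.0
```

```bash
python3 - <<'E'
from h import *
s=r.get_state(); print(s['tcp_pos'],s['eef_rot'])
d=cap('wrist','w8.png')
for o in port(d): print('port',*o)
E
```

```text
[0.41107062 0.17445957 0.22893422] [-179.79465839    0.19729689  -90.05389328]
port [194. 304.] [ 7. 52.] [491. 279.]
port [410. 239.] [15. 15.] [324. 231.]
port [720. 121.] [21. 39.] [ 48. 134.]
port [661.  44.] [144.  38.] [87. 55.]
```

send_rows([
  {"dp": [-35,6,0],"roll": 0.18,"jaw": 100},
  {"dp": [-70,20,0],"roll": 0.36,"jaw": 100},
  {"dp": [-105,20,0],"roll": 0.54,"jaw": 100},
  {"dp": [-140,20,0],"roll": 0.72,"jaw": 100},
  {"dp": [-156,20,0],"roll": 0.9,"jaw": 100},
])

```text
time_s: 16.35
tcp_pos: [0.3897, 0.3324, 0.2248]
eef_rot: [-179.9, -0.1, -141.8]
contact_force: [0.7, -1.2, -0.1]
gripper_width: 0.088
gripper_force: 0.0
```

send_rows([
  {"dp": [0,0,0],"roll": 0.18,"jaw": 100},
  {"dp": [0,0,0],"roll": 0.36,"jaw": 100},
  {"dp": [0,0,0],"roll": 0.54,"jaw": 100},
  {"dp": [0,0,0],"roll": 0.67,"jaw": 100},
  {"dp": [0,0,0],"roll": 0.67,"jaw": 100},
])

```text
time_s: 16.98
tcp_pos: [0.3898, 0.3307, 0.2252]
eef_rot: [-179.9, -0.1, -179.9]
contact_force: [0.6, -0.7, 0.1]
gripper_width: 0.0874
gripper_force: 0.0
```

```bash
python3 - <<'E'
from h import *
s=r.get_state(); print(s['tcp_pos'],s['eef_rot'],s['joints'].round())
d=cap('wrist','w9.png'); im=d['image']
print(proj(d,[[.448,.339,.014],[.38,.363,.017]]).round())
m=(im.max(2)<80).astype(np.uint8)*255; m[265:]=0
for c in cv2.findContours(m,cv2.RETR_EXTERNAL,cv2.CHAIN_APPROX_NONE)[0]:
    if 100<cv2.contourArea(c)<4000:
        b=cv2.minAreaRect(ray(d,c.reshape(-1,2),.014)[:,:2].astype(np.float32)*1000); print(np.round(b[0]),np.round(b[1]),round(b[2]),c.reshape(-1,2).mean(0).round())
E
```

```text
[0.38984979 0.33068738 0.22523238] [-1.79892056e+02 -6.97826477e-02 -1.79876139e+02] [  62.    6.  -21.   -0.  -63. -152.]
[[330. 221.]
 [350. 169.]]
[487. 270.] [ 48. 160.] 0 [274. 259.]
[436.   7.] [ 7. 38.] 88 [ 72. 212.]
[387. 712.] [39. 17.] 17 [634. 175.]
[341. 683.] [22. 15.] 6 [620. 135.]
[330. 570.] [13. 13.] 0 [526. 127.]
[414. -24.] [107. 190.] 73 [ 28. 166.]
[203. 582.] [10. 24.] 0 [562.   4.]
```

View pics/w9.png

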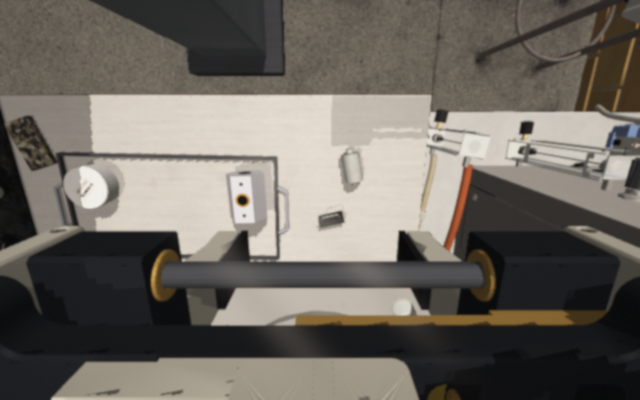

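The view shows Q in the tray with its port up at (243,200), clip_b at (331,219) and roller_b at (352,166).

```bash
python3 - <<'E'
from h import *
d=load('wrist'); im=d['image'].astype(int)
def seg(n,m,x0,y0,z):
    c=max(cv2.findContours(m.astype(np.uint8)*255,cv2.RETR_EXTERNAL,cv2.CHAIN_APPROX_NONE)[0],key=cv2.contourArea)+[x0,y0]
    b=cv2.minAreaRect(ray(d,c.reshape(-1,2),z)[:,:2].astype(np.float32)*1000); print(n,b, c.reshape(-1,2).mean(0)); return np.array(b[0])/1000
a=im[205:233,308:356]; p=seg('clip',a.max(2)<130,308,205,.018); print(to(p,.024,-162))
a=im[145:192,333:372]; print(np.median(a.max(2)),a.max(2)[::6,::4].tolist()); p=seg('roller',a.max(2)<np.percentile(a.max(2),60)-12,333,145,.017); print(to(p,.022,-165))
E
```

```text
clip ((444.6047058105469, 339.5849609375), (16.138874053955078, 31.667593002319336), 14.949788093566895) [330.79365079 219.12698413]
(array([-54.7,   8.7, 201.5]), np.float64(-0.31))
209.0 [[204, 205, 210, 214, 197, 195, 201, 208, 212, 217], [226, 226, 226, 186, 210, 170, 171, 210, 225, 225], [227, 224, 137, 168, 207, 212, 184, 200, 224, 223], [226, 217, 143, 157, 202, 210, 195, 185, 224, 225], [226, 224, 160, 138, 191, 207, 199, 169, 219, 224], [224, 226, 168, 122, 181, 207, 207, 169, 223, 225], [225, 225, 188, 132, 167, 197, 189, 204, 224, 223], [226, 226, 223, 152, 151, 150, 190, 225, 225, 226]]
roller ((379.0083923339844, 363.3538818359375), (57.32707214355469, 30.275415420532227), 9.307719230651855) [351.42276423 166.04065041]
(array([ 10.8,  32.7, 203.5]), np.float64(-0.258))
```

send_rows([
  {"dp": [-30,5,30],"roll": -0.13,"jaw": 80},
  {"dp": [-55,9,80],"roll": -0.26,"jaw": 80},
  {"dp": [-55,9,135],"roll": -0.26,"jaw": 80},
  {"dp": [-55,9,185],"roll": -0.26,"jaw": 80},
  {"dp": [-55,9,201],"roll": -0.26,"jaw": 80},
], newtons=10)

```text
time_s: 17.65
tcp_pos: [0.444, 0.3379, 0.0223]
eef_rot: [-179.8, -0.3, -164.9]
contact_force: [-0.1, -0.2, -0.2]
gripper_width: 0.0702
gripper_force: 0.0
```

send_rows([
  {"dp": [0,0,0],"roll": 0,"jaw": 80},
  {"dp": [0,0,0],"roll": 0,"jaw": 20},
  {"dp": [0,0,0],"roll": 0,"jaw": 20},
  {"dp": [0,0,0],"roll": 0,"jaw": 20},
  {"dp": [0,0,0],"roll": 0,"jaw": 20},
])

```text
time_s: 18.27
tcp_pos: [0.4455, 0.3399, 0.0262]
eef_rot: [180.0, 0.1, -165.1]
contact_force: [-0.0, -0.5, 0.9]
gripper_width: 0.0357
gripper_force: 0.0
```

send_rows([
  {"dp": [0,0,0],"roll": 0,"jaw": 20},
  {"dp": [0,0,0],"roll": 0,"jaw": 20},
  {"dp": [0,0,-30],"roll": 0,"jaw": 20},
  {"dp": [0,0,-80],"roll": 0,"jaw": 20},
  {"dp": [0,0,-100],"roll": 0,"jaw": 20},
])

```text
time_s: 18.9
tcp_pos: [0.4461, 0.3405, 0.1282]
eef_rot: [179.9, 0.2, -165.0]
contact_force: [0.0, 0.2, -1.4]
gripper_width: 0.0319
gripper_force: 10.0
```

```bash
python3 - <<'E'
from h import *
s=r.get_state(); print(s['tcp_pos'],s['eef_rot'],s['gripper_width'],s['gripper_force'])
print(to((.468,.12),.027,-180))
E
```

```text
[0.4460719  0.34054565 0.12819987] [ 1.79890084e+02  1.59642033e-01 -1.65038627e+02] 0.0319361771874748 9.998895495082252
(array([  35.8, -218.7,  101.2]), np.float64(0.261))
```

send_rows([
  {"dp": [9,-55,0],"roll": 0.07,"jaw": 20},
  {"dp": [18,-110,0],"roll": 0.13,"jaw": 20},
  {"dp": [27,-165,0],"roll": 0.2,"jaw": 20},
  {"dp": [36,-219,0],"roll": 0.261,"jaw": 20},
  {"dp": [36,-219,30],"roll": 0.261,"jaw": 20},
])

```text
time_s: 19.52
tcp_pos: [0.4679, 0.1165, 0.0968]
eef_rot: [179.9, 0.2, 179.7]
contact_force: [-0.6, 0.5, -0.4]
gripper_width: 0.0316
gripper_force: 10.0
```

send_rows([
  {"dp": [0,0,30],"roll": 0,"jaw": 20},
  {"dp": [0,0,60],"roll": 0,"jaw": 20},
  {"dp": [0,0,68],"roll": 0,"jaw": 20},
  {"dp": [0,0,71],"roll": 0,"jaw": 20},
  {"dp": [0,0,71],"roll": 0,"jaw": 20},
])

```text
time_s: 20.15
tcp_pos: [0.4673, 0.1189, 0.0253]
eef_rot: [180.0, 0.0, -180.0]
contact_force: [-0.6, -0.1, -0.4]
gripper_width: 0.0316
gripper_force: 10.0
```

send_rows([
  {"dp": [0,0,0],"roll": 0,"jaw": 55},
  {"dp": [0,0,0],"roll": 0,"jaw": 55},
  {"dp": [0,0,0],"roll": 0,"jaw": 55},
  {"dp": [0,0,-40],"roll": 0,"jaw": 55},
  {"dp": [0,0,-100],"roll": 0,"jaw": 80},
])

```text
time_s: 20.78
tcp_pos: [0.4659, 0.1181, 0.1244]
eef_rot: [-179.9, -0.2, 180.0]
contact_force: [1.5, 0.6, -0.1]
gripper_width: 0.0537
gripper_force: 0.0
```

```bash
python3 - <<'E'
from h import *
s=r.get_state(); print(s['tcp_pos'],s['eef_rot'],s['gripper_width'],s['gripper_force'])
print(to((.379,.3634),.10,-165))
E
```

```text
[0.46587311 0.11808426 0.1243719 ] [-179.85360501   -0.20645478  179.98475419] 0.0536761514275709 0.0
(array([ 86.9, 245.3,  24.4]), np.float64(-0.262))
```

send_rows([
  {"dp": [20,60,0],"roll": -0.06,"jaw": 80},
  {"dp": [42,120,0],"roll": -0.12,"jaw": 80},
  {"dp": [65,180,0],"roll": -0.18,"jaw": 80},
  {"dp": [87,240,10],"roll": -0.2,"jaw": 80},
  {"dp": [87,245,40],"roll": -0.2,"jaw": 80},
])

```text
time_s: 21.4
tcp_pos: [0.3796, 0.3687, 0.0857]
eef_rot: [179.8, 0.2, -168.3]
contact_force: [0.4, -0.8, -0.5]
gripper_width: 0.07
gripper_force: 0.0
```

send_rows([
  {"dp": [0,0,30],"roll": 0,"jaw": 80},
  {"dp": [0,0,56],"roll": 0,"jaw": 80},
  {"dp": [0,0,60],"roll": 0,"jaw": 80},
  {"dp": [0,0,60],"roll": 0,"jaw": 10},
  {"dp": [0,0,60],"roll": 0,"jaw": 10},
], newtons=8)

```text
time_s: 22.02
tcp_pos: [0.3805, 0.3645, 0.0257]
eef_rot: [179.9, 0.1, -168.5]
contact_force: [0.2, -0.2, 0.4]
gripper_width: 0.0557
gripper_force: 0.0
```

send_rows([
  {"dp": [0,0,0],"roll": 0,"jaw": 10},
  {"dp": [0,0,0],"roll": 0,"jaw": 10},
  {"dp": [0,0,0],"roll": 0,"jaw": 10},
  {"dp": [0,0,0],"roll": 0,"jaw": 10},
  {"dp": [0,0,0],"roll": 0,"jaw": 10},
])

```text
time_s: 22.65
tcp_pos: [0.3801, 0.3639, 0.0247]
eef_rot: [180.0, 0.0, -168.5]
contact_force: [-0.1, -0.2, 2.9]
gripper_width: 0.0216
gripper_force: 8.0
```

```bash
python3 - <<'E'
from h import *
s=r.get_state(); print(s['tcp_pos'],s['eef_rot'],s['gripper_width'],s['gripper_force'])
print(to((.467,.205),.12,-180))
E
```

```text
[0.38010289 0.36390543 0.02470314] [ 1.79994894e+02  9.98742223e-03 -1.68547041e+02] 0.021603498594081713 7.998500168323517
(array([ -53.6, -173. ,  -95.3]), np.float64(0.2))
```

send_rows([
  {"dp": [0,0,-50],"roll": 0,"jaw": 10},
  {"dp": [-10,-20,-95],"roll": 0.02,"jaw": 10},
  {"dp": [-24,-70,-95],"roll": 0.1,"jaw": 10},
  {"dp": [-40,-122,-95],"roll": 0.2,"jaw": 10},
  {"dp": [-54,-173,-95],"roll": 0.2,"jaw": 10},
])

```text
time_s: 23.28
tcp_pos: [0.4678, 0.2036, 0.1197]
eef_rot: [180.0, 0.0, 179.9]
contact_force: [-0.5, -0.5, 0.3]
gripper_width: 0.0218
gripper_force: 8.0
```

send_rows([
  {"dp": [0,0,0],"roll": 0,"jaw": 10},
  {"dp": [0,0,50],"roll": 0,"jaw": 10},
  {"dp": [0,0,85],"roll": 0,"jaw": 10},
  {"dp": [0,0,94],"roll": 0,"jaw": 10},
  {"dp": [0,0,94],"roll": 0,"jaw": 10},
])

```text
time_s: 23.9
tcp_pos: [0.4673, 0.2053, 0.0256]
eef_rot: [-180.0, -0.0, -180.0]
contact_force: [0.2, -0.1, -0.1]
gripper_width: 0.0215
gripper_force: 8.0
```

send_rows([
  {"dp": [0,0,0],"roll": 0,"jaw": 10},
  {"dp": [0,0,0],"roll": 0,"jaw": 40},
  {"dp": [0,0,0],"roll": 0,"jaw": 40},
  {"dp": [0,0,-40],"roll": 0,"jaw": 40},
  {"dp": [0,0,-100],"roll": 0,"jaw": 80},
])

```text
time_s: 24.52
tcp_pos: [0.4663, 0.2041, 0.1256]
eef_rot: [-179.9, -0.2, 180.0]
contact_force: [1.3, 1.5, -0.7]
gripper_width: 0.0407
gripper_force: 0.0
```

```bash
python3 - <<'E'
from h import *
s=r.get_state(); print(s['tcp_pos'],s['eef_rot'],s['gripper_width'],s['gripper_force'])
print(to((.42,-.20),.23,-115))
E
```

```text
[0.4663487  0.20411848 0.12557023] [-1.79850128e+02 -1.62476559e-01  1.79976719e+02] 0.04071534639823734 0.0
(array([  46.2, -404.1, -104.4]), np.float64(-1.135))
```

send_rows([
  {"dp": [15,-50,-35],"roll": 0,"jaw": 100},
  {"dp": [30,-105,-70],"roll": 0,"jaw": 100},
  {"dp": [46,-160,-104],"roll": 0,"jaw": 100},
  {"dp": [46,-220,-104],"roll": 0,"jaw": 100},
  {"dp": [46,-280,-104],"roll": 0,"jaw": 100},
])

```text
time_s: 25.15
tcp_pos: [0.4211, -0.074, 0.2312]
eef_rot: [179.9, 0.2, -179.9]
contact_force: [1.4, -0.1, -0.1]
gripper_width: 0.086
gripper_force: 0.0
```

send_rows([
  {"dp": [0,-58,0],"roll": -0.18,"jaw": 100},
  {"dp": [0,-110,0],"roll": -0.36,"jaw": 100},
  {"dp": [0,-164,0],"roll": -0.54,"jaw": 100},
  {"dp": [0,-164,0],"roll": -0.72,"jaw": 100},
  {"dp": [0,-164,0],"roll": -0.9,"jaw": 100},
])

```text
time_s: 25.78
tcp_pos: [0.4207, -0.2379, 0.2295]
eef_rot: [180.0, -0.0, -132.0]
contact_force: [0.2, 1.4, 0.3]
gripper_width: 0.0876
gripper_force: 0.0
```

send_rows([
  {"dp": [0,0,0],"roll": -0.147,"jaw": 100},
  {"dp": [0,0,0],"roll": -0.147,"jaw": 100},
  {"dp": [0,0,0],"roll": -0.147,"jaw": 100},
])

```text
time_s: 26.15
tcp_pos: [0.4211, -0.2365, 0.2297]
eef_rot: [-180.0, 0.0, -124.0]
contact_force: [-0.2, -0.4, 0.8]
gripper_width: 0.0874
gripper_force: 0.0
```

```bash
cat >> h.py <<'E'
def blk(d,guess,lo=190):
    "block nearest guess (m): silhouette in block-axes, corrected centre, axis yaw; assumes block axis ~ tool y"
    L=[o for o in blobs(d,lo,300) if np.hypot(*(o[0]/1000-guess))<.05 and max(o[1])<85]
    for o in L: print('blk',*o)
    for o in port(d):
        if np.hypot(*(o[0]/1000-guess))<.05: print('port',*o)
    return L
E
python3 - <<'E'
from h import *
s=r.get_state(); print(s['tcp_pos'],s['eef_rot'][2])
d=cap('wrist','w10.png')
blk(d,(.445,-.25)); blk(d,(.496,-.443))
im=d['image']; p=proj(d,[.445,-.25,.03])[0].astype(int); print(p); 
E
```

```text
[ 0.42114399 -0.23646619  0.22971579] -123.96939725459949
blk [ 446. -250.] [45. 60.] 58.4 [300. 181.]
blk [ 495. -438.] [44. 72.] 72.7 [163.  65.]
[300 180]
```

P is at (447,−248) with its axis set at ψ −121.6°. No upper face shows the port, so it needs at least two rolls. I'll do two and then look.

send_rows([
  {"dp": [20,-29,50],"roll": -0.042,"jaw": 100},
  {"dp": [20,-29,110],"roll": -0.042,"jaw": 100},
  {"dp": [20,-29,165],"roll": -0.042,"jaw": 100},
  {"dp": [20,-29,205],"roll": -0.042,"jaw": 100},
  {"dp": [20,-29,205],"roll": -0.042,"jaw": 100},
], newtons=4)

```text
time_s: 26.82
tcp_pos: [0.432, -0.2688, 0.0221]
eef_rot: [179.6, -0.1, -121.5]
contact_force: [1.2, -0.7, 1.2]
gripper_width: 0.0875
gripper_force: 0.0
```

send_rows([
  {"dp": [0,0,0],"roll": 0,"jaw": 50},
  {"dp": [0,0,0],"roll": 0,"jaw": 50},
  {"dp": [0,0,0],"roll": 0,"jaw": 50},
  {"dp": [0,0,0],"roll": 0,"jaw": 50},
  {"dp": [0,0,0],"roll": 0,"jaw": 50},
])

```text
time_s: 27.45
tcp_pos: [0.4342, -0.2695, 0.0252]
eef_rot: [-180.0, -0.0, -121.4]
contact_force: [-1.8, 0.6, 5.7]
gripper_width: 0.0557
gripper_force: 4.0
```

send_rows([
  {"dp": [-3,0,-4],"roll": 0,"jaw": 50},
  {"dp": [-6,0,-8],"roll": 0,"jaw": 50},
  {"dp": [-10,0,-11],"roll": 0,"jaw": 50},
  {"dp": [-14,0,-13],"roll": 0,"jaw": 50},
  {"dp": [-14,0,-13],"roll": 0,"jaw": 50},
])

```text
time_s: 28.08
tcp_pos: [0.4417, -0.2571, 0.0378]
eef_rot: [-180.0, -0.0, -121.4]
contact_force: [-1.7, -0.2, 3.6]
gripper_width: 0.0558
gripper_force: 4.0
```

send_rows([
  {"dp": [-4,0,-2],"roll": 0,"jaw": 50},
  {"dp": [-8,0,-3],"roll": 0,"jaw": 50},
  {"dp": [-13,0,-4],"roll": 0,"jaw": 50},
  {"dp": [-17,0,-3],"roll": 0,"jaw": 50},
  {"dp": [-19,0,-3],"roll": 0,"jaw": 50},
])

```text
time_s: 28.7
tcp_pos: [0.4514, -0.241, 0.0405]
eef_rot: [180.0, -0.0, -121.4]
contact_force: [-0.9, -2.3, 2.9]
gripper_width: 0.0559
gripper_force: 4.0
```

send_rows([
  {"dp": [0,0,0],"roll": 0,"jaw": 80},
  {"dp": [0,0,0],"roll": 0,"jaw": 100},
  {"dp": [0,0,0],"roll": 0,"jaw": 100},
  {"dp": [5,0,-50],"roll": 0,"jaw": 100},
  {"dp": [10,0,-100],"roll": 0,"jaw": 100},
])

```text
time_s: 29.32
tcp_pos: [0.4457, -0.2497, 0.1413]
eef_rot: [179.9, -0.0, -121.4]
contact_force: [1.5, -0.4, -0.7]
gripper_width: 0.0874
gripper_force: 0.0
```

send_rows([
  {"dp": [10,0,-50],"roll": 0,"jaw": 100},
  {"dp": [10,0,-80],"roll": 0,"jaw": 100},
  {"dp": [10,0,-80],"roll": 0,"jaw": 100},
  {"dp": [10,0,-80],"roll": 0,"jaw": 100},
])

```text
time_s: 29.82
tcp_pos: [0.4405, -0.258, 0.22]
eef_rot: [180.0, 0.0, -121.4]
contact_force: [0.3, -1.3, -0.5]
gripper_width: 0.0877
gripper_force: 0.0
```

```bash
python3 - <<'E'
from h import *
s=r.get_state(); print(s['tcp_pos'],s['eef_rot'][2])
d=cap('wrist','w11.png')
blk(d,(.455,-.23))
E
```

```text
[ 0.44054416 -0.25802071  0.21997552] -121.40554159308815
blk [ 459. -230.] [43. 59.] 58.6 [322. 208.]
```

```bash
python3 - <<'E'
from h import *
print(to((.4478,-.2483),.025))
for f in('w4.png','w6.png','w11.png'):
    d=load('wrist'); d['image']=cv2.imread('pics/'+f); print(f,[o[2].tolist() for o in port(d)])
E
```

```text
(array([-12.1,  -1.3, 194.5]), 0)
w4.png [[393.0, 275.0], [253.0, 275.0], [323.0, 190.0], [10.0, 151.0], [72.0, 126.0]]
w6.png [[483.0, 275.0], [162.0, 275.0], [323.0, 214.0], [7.0, 135.0], [65.0, 111.0]]
w11.png [[484.0, 274.0], [163.0, 275.0], [25.0, 58.0]]
```

send_rows([
  {"dp": [-12,-1,50],"roll": 0,"jaw": 100},
  {"dp": [-12,-1,105],"roll": 0,"jaw": 100},
  {"dp": [-12,-1,160],"roll": 0,"jaw": 100},
  {"dp": [-12,-1,194],"roll": 0,"jaw": 100},
  {"dp": [-12,-1,194],"roll": 0,"jaw": 100},
], newtons=4)

```text
time_s: 30.5
tcp_pos: [0.4452, -0.248, 0.0234]
eef_rot: [179.6, -0.2, -121.4]
contact_force: [0.5, -0.1, 1.0]
gripper_width: 0.0875
gripper_force: 0.0
```

send_rows([
  {"dp": [0,0,0],"roll": 0,"jaw": 50},
  {"dp": [0,0,0],"roll": 0,"jaw": 50},
  {"dp": [0,0,0],"roll": 0,"jaw": 50},
  {"dp": [0,0,0],"roll": 0,"jaw": 50},
  {"dp": [0,0,0],"roll": 0,"jaw": 50},
])

```text
time_s: 31.12
tcp_pos: [0.4482, -0.2486, 0.0272]
eef_rot: [-180.0, 0.0, -121.4]
contact_force: [-1.6, -1.0, 6.4]
gripper_width: 0.056
gripper_force: 4.0
```

send_rows([
  {"dp": [-3,0,-4],"roll": 0,"jaw": 50},
  {"dp": [-6,0,-8],"roll": 0,"jaw": 50},
  {"dp": [-10,0,-11],"roll": 0,"jaw": 50},
  {"dp": [-14,0,-13],"roll": 0,"jaw": 50},
  {"dp": [-14,0,-13],"roll": 0,"jaw": 50},
])

```text
time_s: 31.75
tcp_pos: [0.4555, -0.2363, 0.0398]
eef_rot: [-180.0, 0.0, -121.4]
contact_force: [-1.5, -1.3, 3.5]
gripper_width: 0.0555
gripper_force: 4.0
```

send_rows([
  {"dp": [-4,0,-2],"roll": 0,"jaw": 50},
  {"dp": [-8,0,-3],"roll": 0,"jaw": 50},
  {"dp": [-13,0,-4],"roll": 0,"jaw": 50},
  {"dp": [-17,0,-3],"roll": 0,"jaw": 50},
  {"dp": [-19,0,-3],"roll": 0,"jaw": 50},
])

```text
time_s: 32.38
tcp_pos: [0.4652, -0.2201, 0.0425]
eef_rot: [180.0, -0.0, -121.4]
contact_force: [-2.4, -1.2, 2.7]
gripper_width: 0.0562
gripper_force: 4.0
```

send_rows([
  {"dp": [0,0,0],"roll": 0,"jaw": 80},
  {"dp": [0,0,0],"roll": 0,"jaw": 100},
  {"dp": [0,0,0],"roll": 0,"jaw": 100},
  {"dp": [5,0,-50],"roll": 0,"jaw": 100},
  {"dp": [10,0,-100],"roll": 0,"jaw": 100},
])

```text
time_s: 33.0
tcp_pos: [0.4596, -0.229, 0.1433]
eef_rot: [179.9, -0.0, -121.4]
contact_force: [1.8, 0.1, 0.3]
gripper_width: 0.0875
gripper_force: 0.0
```

send_rows([
  {"dp": [10,0,-50],"roll": 0,"jaw": 100},
  {"dp": [10,0,-80],"roll": 0,"jaw": 100},
  {"dp": [10,0,-80],"roll": 0,"jaw": 100},
  {"dp": [10,0,-80],"roll": 0,"jaw": 100},
])

```text
time_s: 33.5
tcp_pos: [0.4544, -0.2372, 0.222]
eef_rot: [180.0, 0.0, -121.4]
contact_force: [0.1, 0.8, 0.0]
gripper_width: 0.0878
gripper_force: 0.0
```

```bash
python3 - <<'E'
from h import *
s=r.get_state(); t=s['tcp_pos']; print(t,s['eef_rot'][2])
d=cap('wrist','w12.png')
L=blk(d,(.471,-.21))
u=np.array([.524,.852]); print('pinch',to(L[0][0]/1000+.003*u-.0245*u,.025))
E
```

```text
[ 0.45444938 -0.23723185  0.22201108] -121.40632132358611
blk [ 473. -209.] [44. 59.] 60.3 [322. 207.]
pinch (array([-12.3,  -1.2, 196.6]), 0)
```

send_rows([
  {"dp": [-12,-1,50],"roll": 0,"jaw": 100},
  {"dp": [-12,-1,105],"roll": 0,"jaw": 100},
  {"dp": [-12,-1,160],"roll": 0,"jaw": 100},
  {"dp": [-12,-1,196],"roll": 0,"jaw": 100},
  {"dp": [-12,-1,196],"roll": 0,"jaw": 100},
], newtons=4)

```text
time_s: 34.17
tcp_pos: [0.459, -0.2273, 0.0233]
eef_rot: [179.6, -0.2, -121.4]
contact_force: [-0.1, 0.1, 0.5]
gripper_width: 0.0876
gripper_force: 0.0
```

send_rows([
  {"dp": [0,0,0],"roll": 0,"jaw": 50},
  {"dp": [0,0,0],"roll": 0,"jaw": 50},
  {"dp": [0,0,0],"roll": 0,"jaw": 50},
  {"dp": [0,0,0],"roll": 0,"jaw": 50},
  {"dp": [0,0,0],"roll": 0,"jaw": 50},
])

```text
time_s: 34.8
tcp_pos: [0.4621, -0.2278, 0.0273]
eef_rot: [-180.0, 0.0, -121.4]
contact_force: [-1.3, -0.0, 5.2]
gripper_width: 0.0561
gripper_force: 4.0
```

send_rows([
  {"dp": [-3,0,-4],"roll": 0,"jaw": 50},
  {"dp": [-6,0,-8],"roll": 0,"jaw": 50},
  {"dp": [-10,0,-11],"roll": 0,"jaw": 50},
  {"dp": [-14,0,-13],"roll": 0,"jaw": 50},
  {"dp": [-14,0,-13],"roll": 0,"jaw": 50},
])

```text
time_s: 35.42
tcp_pos: [0.4694, -0.2154, 0.0398]
eef_rot: [-180.0, 0.0, -121.4]
contact_force: [-1.4, 0.9, 0.9]
gripper_width: 0.0558
gripper_force: 4.0
```

send_rows([
  {"dp": [-4,0,-2],"roll": 0,"jaw": 50},
  {"dp": [-8,0,-3],"roll": 0,"jaw": 50},
  {"dp": [-13,0,-4],"roll": 0,"jaw": 50},
  {"dp": [-17,0,-3],"roll": 0,"jaw": 50},
  {"dp": [-19,0,-3],"roll": 0,"jaw": 50},
])

```text
time_s: 36.05
tcp_pos: [0.4791, -0.1992, 0.0425]
eef_rot: [180.0, -0.0, -121.4]
contact_force: [-1.2, -1.6, 3.0]
gripper_width: 0.0556
gripper_force: 4.0
```

send_rows([
  {"dp": [0,0,0],"roll": 0,"jaw": 80},
  {"dp": [0,0,0],"roll": 0,"jaw": 100},
  {"dp": [0,0,0],"roll": 0,"jaw": 100},
  {"dp": [5,0,-50],"roll": 0,"jaw": 100},
  {"dp": [10,0,-100],"roll": 0,"jaw": 100},
])

```text
time_s: 36.67
tcp_pos: [0.4734, -0.2082, 0.1433]
eef_rot: [179.9, -0.1, -121.4]
contact_force: [1.1, 0.1, 0.9]
gripper_width: 0.0872
gripper_force: 0.0
```

send_rows([
  {"dp": [10,0,-50],"roll": 0,"jaw": 100},
  {"dp": [10,0,-80],"roll": 0,"jaw": 100},
  {"dp": [10,0,-80],"roll": 0,"jaw": 100},
  {"dp": [10,0,-80],"roll": 0,"jaw": 100},
])

```text
time_s: 37.17
tcp_pos: [0.4683, -0.2164, 0.222]
eef_rot: [180.0, 0.0, -121.4]
contact_force: [0.4, 0.5, -0.3]
gripper_width: 0.0877
gripper_force: 0.0
```

```bash
python3 - <<'E'
from h import *
s=r.get_state(); t=s['tcp_pos']; print(t,s['eef_rot'][2])
d=cap('wrist','w13.png')
L=blk(d,(.485,-.19))
u=np.array([.524,.852]); print('pinch',to(L[0][0]/1000+.003*u-.0245*u,.025))
E
```

```text
[ 0.46830784 -0.21643892  0.22201538] -121.40608586920767
blk [ 486. -189.] [44. 59.] 60.1 [323. 207.]
port [ 478. -203.] [12. 12.] [322. 196.]
pinch (array([-11.2,  -0.9, 196.6]), 0)
```

send_rows([
  {"dp": [-11,-1,50],"roll": 0,"jaw": 100},
  {"dp": [-11,-1,105],"roll": 0,"jaw": 100},
  {"dp": [-11,-1,160],"roll": 0,"jaw": 100},
  {"dp": [-11,-1,196],"roll": 0,"jaw": 100},
  {"dp": [-11,-1,196],"roll": 0,"jaw": 100},
], newtons=4)

```text
time_s: 37.85
tcp_pos: [0.4723, -0.2074, 0.0232]
eef_rot: [179.6, -0.2, -121.4]
contact_force: [0.3, -0.3, 0.7]
gripper_width: 0.0875
gripper_force: 0.0
```

send_rows([
  {"dp": [0,0,0],"roll": 0,"jaw": 50},
  {"dp": [0,0,0],"roll": 0,"jaw": 50},
  {"dp": [0,0,0],"roll": 0,"jaw": 50},
  {"dp": [0,0,0],"roll": 0,"jaw": 50},
  {"dp": [0,0,0],"roll": 0,"jaw": 50},
])

```text
time_s: 38.48
tcp_pos: [0.4755, -0.2078, 0.0273]
eef_rot: [-180.0, 0.0, -121.4]
contact_force: [-2.7, 0.0, 5.9]
gripper_width: 0.0558
gripper_force: 4.0
```

send_rows([
  {"dp": [-3,0,-4],"roll": 0,"jaw": 50},
  {"dp": [-6,0,-8],"roll": 0,"jaw": 50},
  {"dp": [-10,0,-11],"roll": 0,"jaw": 50},
  {"dp": [-14,0,-13],"roll": 0,"jaw": 50},
  {"dp": [-14,0,-13],"roll": 0,"jaw": 50},
])

```text
time_s: 39.1
tcp_pos: [0.4828, -0.1955, 0.0398]
eef_rot: [-180.0, 0.0, -121.4]
contact_force: [-1.2, -0.6, 1.4]
gripper_width: 0.0559
gripper_force: 4.0
```

send_rows([
  {"dp": [-4,0,-2],"roll": 0,"jaw": 50},
  {"dp": [-8,0,-3],"roll": 0,"jaw": 50},
  {"dp": [-13,0,-4],"roll": 0,"jaw": 50},
  {"dp": [-17,0,-3],"roll": 0,"jaw": 50},
  {"dp": [-19,0,-3],"roll": 0,"jaw": 50},
])

```text
time_s: 39.72
tcp_pos: [0.4925, -0.1792, 0.0425]
eef_rot: [180.0, -0.0, -121.4]
contact_force: [-1.6, -2.0, 2.2]
gripper_width: 0.0561
gripper_force: 4.0
```

send_rows([
  {"dp": [0,0,0],"roll": 0,"jaw": 80},
  {"dp": [0,0,0],"roll": 0,"jaw": 100},
  {"dp": [0,0,0],"roll": 0,"jaw": 100},
  {"dp": [5,0,-50],"roll": 0,"jaw": 100},
  {"dp": [10,0,-100],"roll": 0,"jaw": 100},
])

```text
time_s: 40.35
tcp_pos: [0.4869, -0.1882, 0.1433]
eef_rot: [179.9, -0.1, -121.4]
contact_force: [1.3, -0.8, 0.3]
gripper_width: 0.0872
gripper_force: 0.0
```

send_rows([
  {"dp": [10,0,-50],"roll": 0,"jaw": 100},
  {"dp": [10,0,-80],"roll": 0,"jaw": 100},
  {"dp": [10,0,-80],"roll": 0,"jaw": 100},
  {"dp": [10,0,-80],"roll": 0,"jaw": 100},
])

```text
time_s: 40.85
tcp_pos: [0.4817, -0.1965, 0.222]
eef_rot: [180.0, 0.0, -121.4]
contact_force: [-0.4, -0.0, -0.5]
gripper_width: 0.0877
gripper_force: 0.0
```

```bash
python3 - <<'E'
from h import *
s=r.get_state(); t=s['tcp_pos']; print(t,s['eef_rot'][2])
d=cap('wrist','w14.png')
L=blk(d,(.497,-.17))
P=[o for o in port(d) if np.hypot(*(o[0]-[500,-165]))<40][0]; print('grip',to(P[0]/1000,.028))
E
```

```text
[ 0.48166489 -0.19649841  0.22202144] -121.40602870452686
blk [ 500. -168.] [44. 59.] 60.9 [323. 208.]
port [ 502. -164.] [14. 13.] [323. 214.]
grip (array([-38.4,  -0.6, 193.6]), 0)
```

send_rows([
  {"dp": [-38,-1,50],"roll": 0,"jaw": 100},
  {"dp": [-38,-1,105],"roll": 0,"jaw": 100},
  {"dp": [-38,-1,160],"roll": 0,"jaw": 100},
  {"dp": [-38,-1,193],"roll": 0,"jaw": 100},
  {"dp": [-38,-1,193],"roll": 0,"jaw": 100},
], newtons=15)

```text
time_s: 41.52
tcp_pos: [0.4999, -0.1647, 0.0263]
eef_rot: [179.6, -0.2, -121.4]
contact_force: [0.0, -0.6, 0.9]
gripper_width: 0.0879
gripper_force: 0.0
```

send_rows([
  {"dp": [0,0,0],"roll": 0,"jaw": 40},
  {"dp": [0,0,0],"roll": 0,"jaw": 40},
  {"dp": [0,0,0],"roll": 0,"jaw": 40},
  {"dp": [0,0,0],"roll": 0,"jaw": 40},
  {"dp": [0,0,0],"roll": 0,"jaw": 40},
])

```text
time_s: 42.15
tcp_pos: [0.5029, -0.1646, 0.0304]
eef_rot: [-180.0, 0.0, -121.4]
contact_force: [-1.8, 2.3, 6.4]
gripper_width: 0.056
gripper_force: 14.9
```

send_rows([
  {"dp": [0,0,-30],"roll": 0,"jaw": 40},
  {"dp": [0,0,-80],"roll": 0,"jaw": 40},
  {"dp": [0,0,-122],"roll": 0,"jaw": 40},
  {"dp": [24,40,-122],"roll": 0,"jaw": 40},
  {"dp": [48,79,-122],"roll": 0,"jaw": 40},
])

```text
time_s: 42.78
tcp_pos: [0.4089, -0.1644, 0.1516]
eef_rot: [-180.0, 0.0, -121.4]
contact_force: [0.4, 0.2, -1.3]
gripper_width: 0.0563
gripper_force: 14.9
```

send_rows([
  {"dp": [-46,28,0],"roll": -0.1,"jaw": 40},
  {"dp": [-92,56,0],"roll": -0.2,"jaw": 40},
  {"dp": [-138,84,0],"roll": -0.3,"jaw": 40},
  {"dp": [-184,112,0],"roll": -0.45,"jaw": 40},
  {"dp": [-232,142,0],"roll": -0.548,"jaw": 40},
])

```text
time_s: 43.4
tcp_pos: [0.4093, 0.1091, 0.1518]
eef_rot: [-180.0, 0.0, -89.8]
contact_force: [1.3, -0.3, -2.7]
gripper_width: 0.0561
gripper_force: 14.9
```

```bash
python3 - <<'E'
from h import *
s=r.get_state(); print(s['tcp_pos'],s['eef_rot'],s['gripper_width'],s['gripper_force'])
print(to((.41,.163),.037,-90))
E
```

```text
[0.40929735 0.10914076 0.15178074] [-1.79970963e+02  3.77215988e-02 -8.97682202e+01] 0.05612313792211808 14.915349036455154
(array([-53.9,  -0.9, 114.8]), np.float64(0.004))
```

send_rows([
  {"dp": [-54,-1,0],"roll": 0,"jaw": 40},
  {"dp": [-54,-1,50],"roll": 0,"jaw": 40},
  {"dp": [-54,-1,95],"roll": 0,"jaw": 40},
  {"dp": [-54,-1,110],"roll": 0,"jaw": 40},
  {"dp": [-54,-1,115],"roll": 0,"jaw": 40},
])

```text
time_s: 44.02
tcp_pos: [0.4099, 0.1606, 0.0357]
eef_rot: [179.9, -0.1, -90.0]
contact_force: [-9.0, -1.3, 21.7]
gripper_width: 0.0561
gripper_force: 15.0
```

send_rows([
  {"dp": [0,0,0],"roll": 0,"jaw": 40},
  {"dp": [0,0,0],"roll": 0,"jaw": 40},
  {"dp": [0,0,0],"roll": 0,"jaw": 75},
  {"dp": [0,0,0],"roll": 0,"jaw": 75},
  {"dp": [0,0,-20],"roll": 0,"jaw": 75},
])

```text
time_s: 44.65
tcp_pos: [0.4103, 0.1609, 0.0561]
eef_rot: [179.9, -0.1, -90.0]
contact_force: [0.9, 0.2, -0.2]
gripper_width: 0.0654
gripper_force: 0.0
```

send_rows([
  {"dp": [0,0,-50],"roll": 0,"jaw": 75},
  {"dp": [0,0,-100],"roll": 0,"jaw": 100},
  {"dp": [50,0,-150],"roll": 0,"jaw": 100},
  {"dp": [60,0,-170],"roll": 0,"jaw": 100},
  {"dp": [60,0,-170],"roll": 0,"jaw": 100},
])

```text
time_s: 45.28
tcp_pos: [0.4118, 0.1013, 0.229]
eef_rot: [-179.7, 0.2, -90.1]
contact_force: [0.0, -0.5, -0.9]
gripper_width: 0.0878
gripper_force: 0.0
```

```bash
python3 - <<'E'
from h import *
s=r.get_state(); print(s['tcp_pos'],s['eef_rot'])
d=cap('wrist','w15.png')
for o in port(d): print('port',*o)
t=cap('top'); 
cv2.imwrite('pics/x15.png',np.vstack([d['image'],cv2.resize(t['image'][190:235,195:310],(640,250),interpolation=cv2.INTER_CUBIC)])[:600])
print(to((.49,-.40),.23,-109))
E
```

```text
[0.41179293 0.1012863  0.22900379] [-179.74850211    0.18584219  -90.05690542]
port [197. 230.] [10. 60.] [490. 278.]
port [411. 163.] [15. 16.] [324. 230.]
port [373.  -4.] [6. 3.] [360.  84.]
port [362.  -8.] [4. 6.] [371.  80.]
port [662.  44.] [260.  77.] [103. 113.]
(array([501.4, -79.5,  -3.4]), np.float64(0.331))
```

View pics/x15.png

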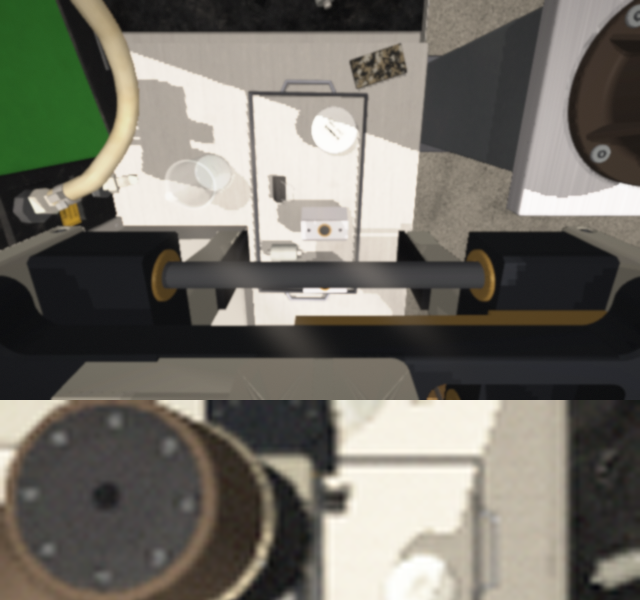

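P is in the tray with its port up at (324,230), clear of the clip (279,188), roller (280,252) and tin (334,131). Now R.

send_rows([
  {"dp": [60,0,0],"roll": 0,"jaw": 100},
  {"dp": [120,0,0],"roll": 0,"jaw": 100},
  {"dp": [180,0,0],"roll": 0,"jaw": 100},
  {"dp": [240,0,0],"roll": 0,"jaw": 100},
  {"dp": [300,0,0],"roll": 0,"jaw": 100},
])

```text
time_s: 46.0
tcp_pos: [0.4106, -0.1999, 0.2255]
eef_rot: [179.9, 0.0, -89.9]
contact_force: [2.0, -0.1, 0.4]
gripper_width: 0.0875
gripper_force: 0.0
```

send_rows([
  {"dp": [60,-20,0],"roll": 0.1,"jaw": 100},
  {"dp": [118,-40,0],"roll": 0.2,"jaw": 100},
  {"dp": [175,-60,0],"roll": 0.32,"jaw": 100},
  {"dp": [215,-70,0],"roll": 0.32,"jaw": 100},
  {"dp": [215,-70,0],"roll": 0.32,"jaw": 100},
])

```text
time_s: 46.62
tcp_pos: [0.481, -0.4153, 0.2231]
eef_rot: [179.7, 0.0, -108.5]
contact_force: [-0.3, -0.4, 0.3]
gripper_width: 0.0876
gripper_force: 0.0
```

```bash
python3 - <<'E'
from h import *
s=r.get_state(); t=s['tcp_pos']; psi=s['eef_rot'][2]; print(t,psi)
d=cap('wrist','w16.png')
L=blk(d,(.495,-.441)); a=np.radians(L[0][2]); u=np.array([np.cos(a),np.sin(a)])
print('pinch',to(L[0][0]/1000+.0025*u-.0245*u,.026,L[0][2]-180))
E
```

```text
[ 0.48096584 -0.41528681  0.2231287 ] -108.45945806789237
blk [ 496. -442.] [46. 61.] 71.5 [303. 162.]
pinch (array([ 43.8, -23.4, 197.6]), np.float64(0.002))
```

send_rows([
  {"dp": [44,-23,30],"roll": 0,"jaw": 100},
  {"dp": [44,-23,85],"roll": 0,"jaw": 100},
  {"dp": [44,-23,140],"roll": 0,"jaw": 100},
  {"dp": [44,-23,190],"roll": 0,"jaw": 100},
  {"dp": [44,-23,197],"roll": 0,"jaw": 100},
], newtons=4)

```text
time_s: 47.3
tcp_pos: [0.4866, -0.4597, 0.0255]
eef_rot: [179.6, 0.1, -108.3]
contact_force: [0.5, 0.4, 0.8]
gripper_width: 0.0878
gripper_force: 0.0
```

send_rows([
  {"dp": [0,0,0],"roll": 0,"jaw": 50},
  {"dp": [0,0,0],"roll": 0,"jaw": 50},
  {"dp": [0,0,0],"roll": 0,"jaw": 50},
  {"dp": [0,0,0],"roll": 0,"jaw": 50},
  {"dp": [0,0,0],"roll": 0,"jaw": 50},
])

```text
time_s: 47.92
tcp_pos: [0.4894, -0.463, 0.0308]
eef_rot: [-179.9, -0.0, -108.3]
contact_force: [-1.1, 0.5, 5.2]
gripper_width: 0.0561
gripper_force: 4.0
```

send_rows([
  {"dp": [-3,0,-4],"roll": 0,"jaw": 50},
  {"dp": [-6,0,-8],"roll": 0,"jaw": 50},
  {"dp": [-10,0,-11],"roll": 0,"jaw": 50},
  {"dp": [-14,0,-13],"roll": 0,"jaw": 50},
  {"dp": [-14,0,-13],"roll": 0,"jaw": 50},
])

```text
time_s: 48.55
tcp_pos: [0.4935, -0.4488, 0.0427]
eef_rot: [-180.0, 0.0, -108.3]
contact_force: [0.3, -0.1, -0.3]
gripper_width: 0.0558
gripper_force: 4.0
```

send_rows([
  {"dp": [-4,0,-2],"roll": 0,"jaw": 50},
  {"dp": [-8,0,-3],"roll": 0,"jaw": 50},
  {"dp": [-13,0,-4],"roll": 0,"jaw": 50},
  {"dp": [-17,0,-3],"roll": 0,"jaw": 50},
  {"dp": [-19,0,-3],"roll": 0,"jaw": 50},
])

```text
time_s: 49.18
tcp_pos: [0.4992, -0.4308, 0.0457]
eef_rot: [180.0, -0.0, -108.3]
contact_force: [-2.3, 1.3, 3.0]
gripper_width: 0.0559
gripper_force: 4.0
```

send_rows([
  {"dp": [0,0,0],"roll": 0,"jaw": 80},
  {"dp": [0,0,0],"roll": 0,"jaw": 100},
  {"dp": [0,0,0],"roll": 0,"jaw": 100},
  {"dp": [5,0,-50],"roll": 0,"jaw": 100},
  {"dp": [10,0,-100],"roll": 0,"jaw": 100},
])

```text
time_s: 49.8
tcp_pos: [0.4959, -0.4407, 0.1461]
eef_rot: [179.9, 0.0, -108.3]
contact_force: [0.7, -0.1, -0.4]
gripper_width: 0.0874
gripper_force: 0.0
```

send_rows([
  {"dp": [10,0,-50],"roll": 0,"jaw": 100},
  {"dp": [10,0,-80],"roll": 0,"jaw": 100},
  {"dp": [10,0,-80],"roll": 0,"jaw": 100},
  {"dp": [10,0,-80],"roll": 0,"jaw": 100},
])

```text
time_s: 50.3
tcp_pos: [0.4927, -0.4498, 0.2248]
eef_rot: [180.0, 0.0, -108.3]
contact_force: [-0.5, 0.1, -1.3]
gripper_width: 0.0877
gripper_force: 0.0
```

```bash
cat > look.py <<'E'
from h import *
import sys
g=np.array([float(sys.argv[1]),float(sys.argv[2])])
s=r.get_state(); print(s['tcp_pos'],s['eef_rot'][2])
d=cap('wrist')
L=blk(d,g); a=np.radians(s['eef_rot'][2]+180); u=np.array([np.cos(a),np.sin(a)])
if L: print('pinch',to(L[0][0]/1000+.003*u-.0245*u,.026))
for o in port(d):
    if np.hypot(*(o[0]/1000-g))<.05: print('grip',to(o[0]/1000,.028))
E
python3 look.py .503 -.42
```

```text
[ 0.49274728 -0.44984902  0.22483954] -108.3384136588197
blk [ 503. -421.] [46. 60.] 71.6 [322. 204.]
pinch (array([ -9. ,  -0.8, 198.3]), 0)
```

send_rows([
  {"dp": [-9,-1,50],"roll": 0,"jaw": 100},
  {"dp": [-9,-1,105],"roll": 0,"jaw": 100},
  {"dp": [-9,-1,160],"roll": 0,"jaw": 100},
  {"dp": [-9,-1,200],"roll": 0,"jaw": 100},
  {"dp": [-9,-1,200],"roll": 0,"jaw": 100},
], newtons=4)

```text
time_s: 50.98
tcp_pos: [0.4938, -0.4402, 0.0209]
eef_rot: [179.5, 0.1, -108.3]
contact_force: [-0.7, 0.1, 1.5]
gripper_width: 0.088
gripper_force: 0.0
```

send_rows([
  {"dp": [0,0,0],"roll": 0,"jaw": 50},
  {"dp": [0,0,0],"roll": 0,"jaw": 50},
  {"dp": [0,0,0],"roll": 0,"jaw": 50},
  {"dp": [0,0,0],"roll": 0,"jaw": 50},
  {"dp": [0,0,0],"roll": 0,"jaw": 50},
])

```text
time_s: 51.6
tcp_pos: [0.497, -0.4422, 0.0266]
eef_rot: [-179.9, -0.0, -108.3]
contact_force: [-1.1, -1.4, 4.9]
gripper_width: 0.0561
gripper_force: 4.0
```

send_rows([
  {"dp": [-3,0,-4],"roll": 0,"jaw": 50},
  {"dp": [-6,0,-8],"roll": 0,"jaw": 50},
  {"dp": [-10,0,-11],"roll": 0,"jaw": 50},
  {"dp": [-14,0,-13],"roll": 0,"jaw": 50},
  {"dp": [-14,0,-13],"roll": 0,"jaw": 50},
])

```text
time_s: 52.22
tcp_pos: [0.5014, -0.4283, 0.0388]
eef_rot: [-180.0, -0.0, -108.3]
contact_force: [-1.4, 0.4, 1.0]
gripper_width: 0.0557
gripper_force: 4.0
```

send_rows([
  {"dp": [-4,0,-2],"roll": 0,"jaw": 50},
  {"dp": [-8,0,-3],"roll": 0,"jaw": 50},
  {"dp": [-13,0,-4],"roll": 0,"jaw": 50},
  {"dp": [-17,0,-3],"roll": 0,"jaw": 50},
  {"dp": [-19,0,-3],"roll": 0,"jaw": 50},
])

```text
time_s: 52.85
tcp_pos: [0.5071, -0.4101, 0.0415]
eef_rot: [180.0, 0.0, -108.3]
contact_force: [-2.6, -1.4, 2.7]
gripper_width: 0.0557
gripper_force: 4.0
```

send_rows([
  {"dp": [0,0,0],"roll": 0,"jaw": 80},
  {"dp": [0,0,0],"roll": 0,"jaw": 100},
  {"dp": [0,0,0],"roll": 0,"jaw": 100},
  {"dp": [5,0,-50],"roll": 0,"jaw": 100},
  {"dp": [10,0,-100],"roll": 0,"jaw": 100},
])

```text
time_s: 53.48
tcp_pos: [0.5038, -0.4201, 0.1421]
eef_rot: [179.9, 0.0, -108.3]
contact_force: [0.9, 0.1, -0.5]
gripper_width: 0.0873
gripper_force: 0.0
```

send_rows([
  {"dp": [10,0,-50],"roll": 0,"jaw": 100},
  {"dp": [10,0,-80],"roll": 0,"jaw": 100},
  {"dp": [10,0,-80],"roll": 0,"jaw": 100},
  {"dp": [10,0,-80],"roll": 0,"jaw": 100},
])

```text
time_s: 53.98
tcp_pos: [0.5006, -0.4293, 0.2209]
eef_rot: [180.0, 0.0, -108.3]
contact_force: [-1.0, 1.2, -0.1]
gripper_width: 0.0874
gripper_force: 0.0
```

```bash
python3 look.py .51 -.40
```

```text
[ 0.50061355 -0.42928746  0.22085827] -108.3376744282548
blk [ 512. -398.] [47. 60.] 73.0 [322. 208.]
port [ 506. -414.] [ 8. 13.] [322. 197.]
pinch (array([-11.7,  -1.2, 194.3]), 0)
grip (array([-16.1,  -0.5, 192.3]), 0)
```

```bash
python3 - <<'E'
from h import *
d=load('wrist'); im=d['image']; h=cv2.cvtColor(im,cv2.COLOR_BGR2HSV); m=cv2.inRange(h,(80,100,60),(98,255,255)); m[265:]=0
for c in cv2.findContours(m,cv2.RETR_EXTERNAL,cv2.CHAIN_APPROX_NONE)[0]:
    if cv2.contourArea(c)>150:
        P=ray(d,c.reshape(-1,2),.03)[:,:2]; s=r.get_state(); t=s['tcp_pos'][:2]; y=np.radians(s['eef_rot'][2]); q=P-t
        print(P.mean(0).round(3),'tx',np.round([(q@[np.cos(y),np.sin(y)]).min(),(q@[np.cos(y),np.sin(y)]).max()],3),'ty',np.round([(q@[np.sin(y),-np.cos(y)]).min(),(q@[np.sin(y),-np.cos(y)]).max()],3))
E
```

```text
[ 0.59  -0.385] tx [-0.099 -0.044] ty [-0.103 -0.041]
```

R's port is now on the rear upper face, but the turquoise piece is within reach of the left finger for the last roll. I'll first drag R 50 mm along tool +y on the mat without lifting it.

send_rows([
  {"dp": [-28,-1,50],"roll": 0,"jaw": 80},
  {"dp": [-28,-1,105],"roll": 0,"jaw": 80},
  {"dp": [-28,-1,160],"roll": 0,"jaw": 80},
  {"dp": [-28,-1,191],"roll": 0,"jaw": 80},
  {"dp": [-28,-1,193],"roll": 0,"jaw": 80},
], newtons=8)

```text
time_s: 54.65
tcp_pos: [0.5083, -0.4021, 0.0247]
eef_rot: [179.6, 0.0, -108.3]
contact_force: [0.8, -0.4, 0.9]
gripper_width: 0.0702
gripper_force: 0.0
```

send_rows([
  {"dp": [0,0,0],"roll": 0,"jaw": 50},
  {"dp": [0,0,0],"roll": 0,"jaw": 50},
  {"dp": [0,0,0],"roll": 0,"jaw": 50},
  {"dp": [0,0,0],"roll": 0,"jaw": 50},
  {"dp": [0,0,0],"roll": 0,"jaw": 50},
])

```text
time_s: 55.28
tcp_pos: [0.5115, -0.4037, 0.0301]
eef_rot: [-179.9, -0.0, -108.3]
contact_force: [-0.9, 1.0, 7.3]
gripper_width: 0.0562
gripper_force: 7.9
```

send_rows([
  {"dp": [0,10,0],"roll": 0,"jaw": 50},
  {"dp": [0,22,0],"roll": 0,"jaw": 50},
  {"dp": [0,36,0],"roll": 0,"jaw": 50},
  {"dp": [0,50,0],"roll": 0,"jaw": 50},
  {"dp": [0,50,0],"roll": 0,"jaw": 50},
])

```text
time_s: 55.9
tcp_pos: [0.4628, -0.3876, 0.0299]
eef_rot: [-179.9, -0.0, -108.3]
contact_force: [-0.3, 1.7, 9.4]
gripper_width: 0.0563
gripper_force: 8.0
```

send_rows([
  {"dp": [0,0,0],"roll": 0,"jaw": 80},
  {"dp": [0,0,0],"roll": 0,"jaw": 80},
  {"dp": [5,0,-50],"roll": 0,"jaw": 100},
  {"dp": [10,0,-100],"roll": 0,"jaw": 100},
  {"dp": [19,0,-160],"roll": 0,"jaw": 100},
])

```text
time_s: 56.52
tcp_pos: [0.4561, -0.405, 0.1888]
eef_rot: [179.8, 0.0, -108.3]
contact_force: [1.0, -1.4, 0.4]
gripper_width: 0.0869
gripper_force: 0.0
```

send_rows([
  {"dp": [10,0,-30],"roll": 0,"jaw": 100},
  {"dp": [10,0,-30],"roll": 0,"jaw": 100},
  {"dp": [10,0,-30],"roll": 0,"jaw": 100},
])

```text
time_s: 56.9
tcp_pos: [0.4534, -0.4146, 0.2174]
eef_rot: [179.9, 0.0, -108.4]
contact_force: [-0.5, 0.4, -0.8]
gripper_width: 0.0875
gripper_force: 0.0
```

```bash
python3 look.py .465 -.383
```

```text
[ 0.45337097 -0.41455807  0.21737531] -108.35116753974233
blk [ 465. -382.] [45. 60.] 71.6 [322. 209.]
port [ 459. -398.] [ 8. 13.] [322. 198.]
pinch (array([-13. ,  -0.9, 191. ]), 0)
grip (array([-17.4,  -0.2, 189. ]), 0)
```

send_rows([
  {"dp": [-13,-1,50],"roll": 0,"jaw": 100},
  {"dp": [-13,-1,105],"roll": 0,"jaw": 100},
  {"dp": [-13,-1,160],"roll": 0,"jaw": 100},
  {"dp": [-13,-1,191],"roll": 0,"jaw": 100},
  {"dp": [-13,-1,191],"roll": 0,"jaw": 100},
], newtons=4)

```text
time_s: 57.58
tcp_pos: [0.4565, -0.4016, 0.0237]
eef_rot: [179.5, 0.1, -108.3]
contact_force: [-0.1, 0.3, 0.6]
gripper_width: 0.0878
gripper_force: 0.0
```

send_rows([
  {"dp": [0,0,0],"roll": 0,"jaw": 50},
  {"dp": [0,0,0],"roll": 0,"jaw": 50},
  {"dp": [0,0,0],"roll": 0,"jaw": 50},
  {"dp": [0,0,0],"roll": 0,"jaw": 50},
  {"dp": [0,0,0],"roll": 0,"jaw": 50},
])

```text
time_s: 58.2
tcp_pos: [0.4593, -0.4034, 0.0283]
eef_rot: [-180.0, -0.0, -108.3]
contact_force: [-1.2, -0.1, 4.7]
gripper_width: 0.0558
gripper_force: 4.0
```

send_rows([
  {"dp": [-3,0,-4],"roll": 0,"jaw": 50},
  {"dp": [-6,0,-8],"roll": 0,"jaw": 50},
  {"dp": [-10,0,-11],"roll": 0,"jaw": 50},
  {"dp": [-14,0,-13],"roll": 0,"jaw": 50},
  {"dp": [-14,0,-13],"roll": 0,"jaw": 50},
])

```text
time_s: 58.82
tcp_pos: [0.4637, -0.3895, 0.0408]
eef_rot: [-180.0, -0.0, -108.3]
contact_force: [-0.5, -1.1, -0.0]
gripper_width: 0.0561
gripper_force: 4.0
```

send_rows([
  {"dp": [-4,0,-2],"roll": 0,"jaw": 50},
  {"dp": [-8,0,-3],"roll": 0,"jaw": 50},
  {"dp": [-13,0,-4],"roll": 0,"jaw": 50},
  {"dp": [-17,0,-3],"roll": 0,"jaw": 50},
  {"dp": [-19,0,-3],"roll": 0,"jaw": 50},
])

```text
time_s: 59.45
tcp_pos: [0.4693, -0.3713, 0.0435]
eef_rot: [180.0, 0.0, -108.3]
contact_force: [-2.6, -0.7, 1.8]
gripper_width: 0.0556
gripper_force: 4.0
```

send_rows([
  {"dp": [0,0,0],"roll": 0,"jaw": 80},
  {"dp": [0,0,0],"roll": 0,"jaw": 100},
  {"dp": [0,0,0],"roll": 0,"jaw": 100},
  {"dp": [5,0,-50],"roll": 0,"jaw": 100},
  {"dp": [10,0,-100],"roll": 0,"jaw": 100},
])

```text
time_s: 60.08
tcp_pos: [0.4661, -0.3813, 0.1441]
eef_rot: [179.9, 0.0, -108.3]
contact_force: [0.8, 0.3, -0.0]
gripper_width: 0.0874
gripper_force: 0.0
```

send_rows([
  {"dp": [10,0,-50],"roll": 0,"jaw": 100},
  {"dp": [10,0,-80],"roll": 0,"jaw": 100},
  {"dp": [10,0,-80],"roll": 0,"jaw": 100},
  {"dp": [10,0,-80],"roll": 0,"jaw": 100},
])

```text
time_s: 60.58
tcp_pos: [0.4629, -0.3905, 0.2229]
eef_rot: [180.0, 0.0, -108.3]
contact_force: [0.2, 0.3, 0.1]
gripper_width: 0.0877
gripper_force: 0.0
```

```bash
python3 look.py .472 -.36
```

```text
[ 0.46290105 -0.39046472  0.22290013] -108.33885071804798
blk [ 474. -359.] [46. 60.] 73.0 [322. 207.]
port [ 475. -355.] [13. 12.] [323. 213.]
pinch (array([-11.8,  -0.8, 196.4]), 0)
grip (array([-37.4,  -0.5, 194.4]), 0)
```

R is port-up. Now to grip it and carry it to the tray.

send_rows([
  {"dp": [-37,-1,50],"roll": 0,"jaw": 100},
  {"dp": [-37,-1,105],"roll": 0,"jaw": 100},
  {"dp": [-37,-1,160],"roll": 0,"jaw": 100},
  {"dp": [-37,-1,193],"roll": 0,"jaw": 100},
  {"dp": [-37,-1,193],"roll": 0,"jaw": 100},
], newtons=15)

```text
time_s: 61.25
tcp_pos: [0.4725, -0.3552, 0.0268]
eef_rot: [179.5, 0.0, -108.4]
contact_force: [-0.4, 0.3, 0.7]
gripper_width: 0.0875
gripper_force: 0.0
```

send_rows([
  {"dp": [0,0,0],"roll": 0,"jaw": 40},
  {"dp": [0,0,0],"roll": 0,"jaw": 40},
  {"dp": [0,0,0],"roll": 0,"jaw": 40},
  {"dp": [0,0,0],"roll": 0,"jaw": 40},
  {"dp": [0,0,0],"roll": 0,"jaw": 40},
])

```text
time_s: 61.88
tcp_pos: [0.4762, -0.3563, 0.0317]
eef_rot: [-179.9, 0.0, -108.4]
contact_force: [-3.1, 2.4, 4.4]
gripper_width: 0.0562
gripper_force: 14.9
```

send_rows([
  {"dp": [0,0,-30],"roll": 0,"jaw": 40},
  {"dp": [0,0,-80],"roll": 0,"jaw": 40},
  {"dp": [0,0,-122],"roll": 0,"jaw": 40},
  {"dp": [-15,36,-122],"roll": 0,"jaw": 40},
  {"dp": [-29,73,-122],"roll": 0,"jaw": 40},
])

```text
time_s: 62.5
tcp_pos: [0.4157, -0.3041, 0.1527]
eef_rot: [-179.9, 0.0, -108.2]
contact_force: [-0.6, 0.6, -2.2]
gripper_width: 0.0563
gripper_force: 14.9
```

send_rows([
  {"dp": [-56,18,0],"roll": 0,"jaw": 40},
  {"dp": [-111,37,0],"roll": 0,"jaw": 40},
  {"dp": [-167,55,0],"roll": 0,"jaw": 40},
  {"dp": [-222,74,0],"roll": 0,"jaw": 40},
  {"dp": [-278,92,0],"roll": 0,"jaw": 40},
])

```text
time_s: 63.12
tcp_pos: [0.4155, -0.0099, 0.1529]
eef_rot: [-179.9, 0.1, -108.2]
contact_force: [1.9, -0.0, -2.1]
gripper_width: 0.0559
gripper_force: 14.9
```

send_rows([
  {"dp": [-50,17,0],"roll": -0.1,"jaw": 40},
  {"dp": [-95,32,0],"roll": -0.2,"jaw": 40},
  {"dp": [-111,37,0],"roll": -0.32,"jaw": 40},
  {"dp": [-111,37,0],"roll": -0.32,"jaw": 40},
  {"dp": [-111,37,0],"roll": -0.32,"jaw": 40},
])

```text
time_s: 63.75
tcp_pos: [0.415, 0.1043, 0.1524]
eef_rot: [180.0, -0.0, -90.0]
contact_force: [0.3, -0.7, -3.1]
gripper_width: 0.0559
gripper_force: 14.9
```

```bash
python3 - <<'E'
from h import *
s=r.get_state(); print(s['tcp_pos'],s['eef_rot'],s['gripper_width'],s['gripper_force'])
print(to((.40,.106),.039,-90))
E
```

```text
[0.41504718 0.10431733 0.15239859] [ 1.79979210e+02 -1.14310841e-02 -9.00472522e+01] 0.055876236208596775 14.948772937059402
(array([ -1.7,  15. , 113.4]), np.float64(-0.001))
```

send_rows([
  {"dp": [-2,15,10],"roll": 0,"jaw": 40},
  {"dp": [-2,15,60],"roll": 0,"jaw": 40},
  {"dp": [-2,15,100],"roll": 0,"jaw": 40},
  {"dp": [-2,15,110],"roll": 0,"jaw": 40},
  {"dp": [-2,15,114],"roll": 0,"jaw": 40},
])

```text
time_s: 64.38
tcp_pos: [0.4008, 0.1061, 0.0388]
eef_rot: [180.0, -0.0, -90.0]
contact_force: [-0.3, 0.6, -2.2]
gripper_width: 0.056
gripper_force: 14.9
```

send_rows([
  {"dp": [0,0,0],"roll": 0,"jaw": 40},
  {"dp": [0,0,0],"roll": 0,"jaw": 40},
  {"dp": [0,0,0],"roll": 0,"jaw": 72},
  {"dp": [0,0,0],"roll": 0,"jaw": 72},
  {"dp": [0,0,-20],"roll": 0,"jaw": 72},
])

```text
time_s: 65.0
tcp_pos: [0.3998, 0.1059, 0.0581]
eef_rot: [179.9, -0.1, -90.0]
contact_force: [0.5, -0.6, -0.1]
gripper_width: 0.0632
gripper_force: 0.0
```

send_rows([
  {"dp": [0,0,-50],"roll": 0,"jaw": 72},
  {"dp": [0,-10,-100],"roll": 0,"jaw": 72},
  {"dp": [50,-20,-150],"roll": 0,"jaw": 100},
  {"dp": [60,-20,-190],"roll": 0,"jaw": 100},
  {"dp": [110,-20,-200],"roll": 0,"jaw": 100},
])

```text
time_s: 65.62
tcp_pos: [0.4222, -0.0033, 0.2622]
eef_rot: [-179.6, 0.1, -89.8]
contact_force: [0.5, 0.5, -1.7]
gripper_width: 0.0852
gripper_force: 0.0
```

send_rows([
  {"dp": [60,0,-30],"roll": 0,"jaw": 100},
  {"dp": [120,0,-60],"roll": 0,"jaw": 100},
  {"dp": [180,0,-60],"roll": 0,"jaw": 100},
  {"dp": [230,0,-60],"roll": 0,"jaw": 100},
  {"dp": [230,0,-60],"roll": 0,"jaw": 100},
])

```text
time_s: 66.25
tcp_pos: [0.4196, -0.2368, 0.3182]
eef_rot: [179.9, -0.0, -90.3]
contact_force: [-0.8, 0.4, -0.3]
gripper_width: 0.0875
gripper_force: 0.0
```

```bash
python3 - <<'E'
from h import *
s=r.get_state(); print(s['tcp_pos'],s['eef_rot'])
d=cap('top'); e=cap('scene')
a=cv2.resize(d['image'][195:250,185:315],(780,330),interpolation=cv2.INTER_CUBIC); b=cv2.resize(e['image'][155:250,150:350],(568,270),interpolation=cv2.INTER_CUBIC)
cv2.imwrite('pics/fin.png',np.vstack([a,cv2.copyMakeBorder(b,0,0,0,212,0)]))
E
```

```text
[ 0.41964631 -0.23684763  0.31820268] [ 1.79937034e+02 -1.23267067e-02 -9.03065234e+01]
```

View pics/fin.png

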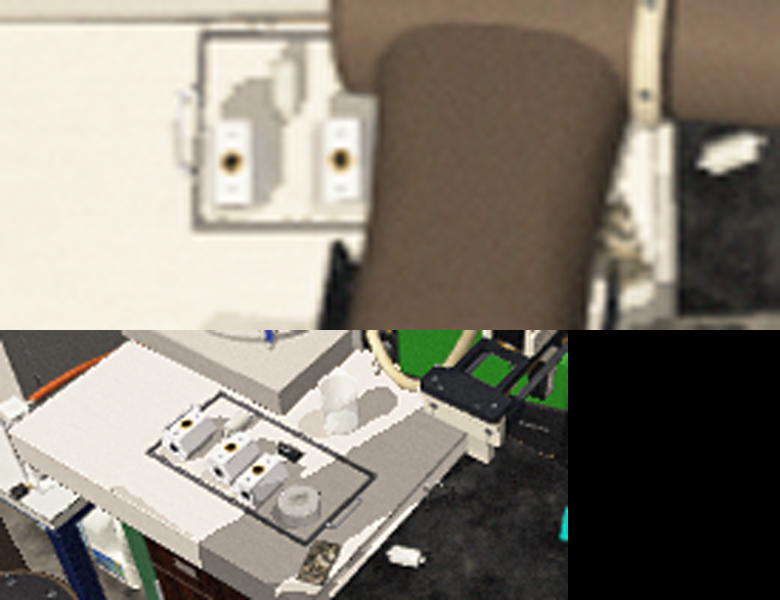

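The final view shows three port-up blocks in the tray (scene crop (186,425), (231,447), (262,470)), along with the roller, clip and tin. The spares are outside, and the gripper is clear of everything.

```bash
python3 -c "
from h import *
print(r.close_job())"
```

```text
the job is handed in; nothing more can be done
None
```

I handed the job in at about 66 s: all three blocks are in the tray, flat with ports up, along with one roller, one tin and one clip, and the spares are outside; the hand-in returned no verdict.

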